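Change the filter cassettes of a bench downdraft unit

TASK

Change the filters of the downdraft unit: pull its yellow front flap over and lower it gently onto its stop brackets, take every clogged brown cassette out and lay it flat in the red tray, tab up, then slide the three fresh white cassettes, tab towards the front, fully home, one in each bay. Finally swing the flap back up past vertical until it rests fully shut; never let the flap slam, and leave the tape measure, the tube offcut and the angle grinder where they are.

Things in the scene. Friction and masses are not known exactly. Their poses are not given: they have to be found in the camera images.
- unit: Low teal downdraft unit, fixed, 360 deep, 304 wide, 130 mm high. Origin: on the table below the middle of the flap's hinge line; x into the unit (away from robot), y left, z up. Hinge line along y at x = 0, z = 55 mm. Behind the flap: three bays centred at y = 80, 0, -80 mm, floor z = 58, rounded sill at x = 3. Side walls' inner faces y = +-144; top grid (z = 130) begins at x = 59 mm.
- flap (a joint): Angle of the yellow front flap (steel, 286 wide, 78 tall, 6 mm thick, 0.5 kg), rad. 0 = shut: leans 0.262 back into the unit past vertical, kept there by its weight; 0.262 = upright; 1.833 = open: level on two stop brackets towards the robot, upper face flush with the bay floor. Plain hinge, slight friction (0.04 Nm) and damping: let go beyond upright, it falls and slams.
- flap_bar (a point): Middle of the flap's handle: round steel bar, 12 mm thick, 110 mm long, parallel to the hinge; may turn between the fingers. 118 mm from the hinge along the flap, 12 mm off its mid plane on the outer side; legs at its ends, 34 mm free between bar and flap edge. At flap angle q, with a = 0.262 - q, unit frame: x = 117.6 sin a - 12 cos a, z = 55 + 117.6 cos a + 12 sin a mm.
- bay_left (a point): Floor point of the left (+y) bay (unit frame x = 32, y = 80, z = 58 mm), under the middle of the tab of a cassette fully home (nose on the back stop at x = 140 mm, its origin at x = 80 mm). From x = 58 mm on, the bay is a slot 74 mm wide between round-nosed rails, 15 mm high under the rails' lips (60 mm free between facing lips); ahead of that it is open at the sides and above.
- bay_mid (a point): Floor point of the middle bay (unit frame x = 32, y = 0, z = 58 mm), under the middle of the tab of a cassette fully home (nose on the back stop at x = 140 mm, its origin at x = 80 mm). From x = 58 mm on, the bay is a slot 74 mm wide between round-nosed rails, 15 mm high under the rails' lips (60 mm free between facing lips); ahead of that it is open at the sides and above.
- bay_right (a point): Floor point of the right (-y) bay (unit frame x = 32, y = -80, z = 58 mm), under the middle of the tab of a cassette fully home (nose on the back stop at x = 140 mm, its origin at x = 80 mm). From x = 58 mm on, the bay is a slot 74 mm wide between round-nosed rails, 15 mm high under the rails' lips (60 mm free between facing lips); ahead of that it is open at the sides and above.
- fresh1: Fresh filter cassette, white pleats, aluminium frame, blue tab: rigid slab 120 x 70 x 8 mm, 150 g. Starts flat on the table at the robot's left, tab up. Origin: centre of underside; x along the 120 mm from tab end (-60) to nose (+60, corners rounded 8 mm), z up. Pull tab: 24 x 24 x 34 mm block on top, centred x = -48, y = 0, z 8 to 42 mm; pinch it across its y faces. Centre of mass some 37 mm ahead of the tab.
- fresh2: Fresh filter cassette, white pleats, aluminium frame, blue tab: rigid slab 120 x 70 x 8 mm, 150 g. Starts flat on the table at the robot's left, tab up. Origin: centre of underside; x along the 120 mm from tab end (-60) to nose (+60, corners rounded 8 mm), z up. Pull tab: 24 x 24 x 34 mm block on top, centred x = -48, y = 0, z 8 to 42 mm; pinch it across its y faces. Centre of mass some 37 mm ahead of the tab.
- fresh3: Fresh filter cassette, white pleats, aluminium frame, blue tab: rigid slab 120 x 70 x 8 mm, 150 g. Starts flat on the table at the robot's left, tab up. Origin: centre of underside; x along the 120 mm from tab end (-60) to nose (+60, corners rounded 8 mm), z up. Pull tab: 24 x 24 x 34 mm block on top, centred x = -48, y = 0, z 8 to 42 mm; pinch it across its y faces. Centre of mass some 37 mm ahead of the tab.
- fresh1_tab (a point): Middle of the blue tab of fresh1, 17 mm below its top (in the cassette's frame x = -48, y = 0, z = 25 mm); axes as the cassette.
- fresh2_tab (a point): Middle of the blue tab of fresh2, 17 mm below its top (in the cassette's frame x = -48, y = 0, z = 25 mm); axes as the cassette.
- fresh3_tab (a point): Middle of the blue tab of fresh3, 17 mm below its top (in the cassette's frame x = -48, y = 0, z = 25 mm); axes as the cassette.
- clogged1: Clogged filter cassette, brown, black tab: rigid slab 120 x 70 x 8 mm, 150 g. Starts (nearly) home in the left bay, or is absent. Origin: centre of underside; x along the 120 mm from tab end (-60) to nose (+60, corners rounded 8 mm), z up. Pull tab: 24 x 24 x 34 mm block on top, centred x = -48, y = 0, z 8 to 42 mm; pinch it across its y faces. Centre of mass some 37 mm ahead of the tab.
- clogged2: Clogged filter cassette, brown, black tab: rigid slab 120 x 70 x 8 mm, 150 g. Starts (nearly) home in the middle bay, or is absent. Origin: centre of underside; x along the 120 mm from tab end (-60) to nose (+60, corners rounded 8 mm), z up. Pull tab: 24 x 24 x 34 mm block on top, centred x = -48, y = 0, z 8 to 42 mm; pinch it across its y faces. Centre of mass some 37 mm ahead of the tab.
- clogged3: Clogged filter cassette, brown, black tab: rigid slab 120 x 70 x 8 mm, 150 g. Starts (nearly) home in the right bay, or is absent. Origin: centre of underside; x along the 120 mm from tab end (-60) to nose (+60, corners rounded 8 mm), z up. Pull tab: 24 x 24 x 34 mm block on top, centred x = -48, y = 0, z 8 to 42 mm; pinch it across its y faces. Centre of mass some 37 mm ahead of the tab.
- tray: Low open red steel tray, fixed, 240 (x) x 200 (y) x 35 mm high outside, walls and floor 4 mm. Origin: centre of its underside. Two cassettes fit side by side with their length along x.
- tape: Bystander: red tape measure lying flat, 64 x 70 x 36 mm, loose. Origin: centre of the underside.
- offcut: Bystander: square steel tube offcut, 120 x 30 x 30 mm, loose. Origin: centre of the underside; x along it.
- grinder: Bystander: grey angle grinder, about 330 mm long, 65 mm high, loose, 1.8 kg. Origin: under its gear head; its body runs from there along -x.
Things that resemble listed ones, but are neither listed nor needed, are in the scene too. What is shaped like the clogged2 but purple is not meant.

How it is judged (in metres and radians):
On the way, in this order (a step that is already met when the one before it is completed fails the run):
1. the flap is lowered open and lies at rest on its stop brackets (value of joint flap above 1.79 rad and velocity of joint flap between -0.1 and 0.1 rad/s), for 0.3 s.
2. with the flap open, every clogged cassette is in the tray and the three fresh ones are home in the bays (value of joint flap above 1.7 rad and x of fresh1_tab in the frame of unit between 0.024 and 0.038 m and z of fresh1 in the frame of unit between 0.053 and 0.063 m and angle between each of fresh1, fresh2, fresh3's own z axis and vertical below 0.08 rad and (y of fresh1_tab in the frame of unit between 0.072 and 0.088 m or y of fresh1_tab in the frame of unit between -0.008 and 0.008 m or y of fresh1_tab in the frame of unit between -0.088 and -0.072 m) and x of fresh2_tab in the frame of unit between 0.024 and 0.038 m and z of fresh2 in the frame of unit between 0.053 and 0.063 m and (y of fresh2_tab in the frame of unit between 0.072 and 0.088 m or y of fresh2_tab in the frame of unit between -0.008 and 0.008 m or y of fresh2_tab in the frame of unit between -0.088 and -0.072 m) and x of fresh3_tab in the frame of unit between 0.024 and 0.038 m and z of fresh3 in the frame of unit between 0.053 and 0.063 m and (y of fresh3_tab in the frame of unit between 0.072 and 0.088 m or y of fresh3_tab in the frame of unit between -0.008 and 0.008 m or y of fresh3_tab in the frame of unit between -0.088 and -0.072 m) and x of clogged1 in the frame of tray between -0.075 and 0.075 m and y of clogged1 in the frame of tray between -0.075 and 0.075 m and z of each of clogged1, clogged2, clogged3 in the frame of tray below 0.045 m and angle between each of clogged1, clogged2, clogged3's own z axis and vertical below 0.4 rad and linear speed of each of clogged1, clogged2, clogged3 below 0.02 m/s and x of clogged2 in the frame of tray between -0.075 and 0.075 m and y of clogged2 in the frame of tray between -0.075 and 0.075 m and x of clogged3 in the frame of tray between -0.075 and 0.075 m and y of clogged3 in the frame of tray between -0.075 and 0.075 m), for 0.2 s.
At the end, for the whole second after the job is handed in: The flap is shut (within 0.05 rad) and at rest; each fresh cassette lies flat in a bay of its own, tab to the front, within 8 mm of the back stop; every clogged cassette that was there lies in the tray, tab up (within 0.4 rad of flat, its middle within 75 mm of the tray's middle each way) (value of joint flap below 0.05 rad and velocity of joint flap between -0.05 and 0.05 rad/s and x of fresh1_tab in the frame of unit between 0.024 and 0.038 m and z of fresh1 in the frame of unit between 0.053 and 0.063 m and angle between each of fresh1, fresh2, fresh3's own z axis and vertical below 0.08 rad and (y of fresh1_tab in the frame of unit between 0.072 and 0.088 m or y of fresh1_tab in the frame of unit between -0.008 and 0.008 m or y of fresh1_tab in the frame of unit between -0.088 and -0.072 m) and x of fresh2_tab in the frame of unit between 0.024 and 0.038 m and z of fresh2 in the frame of unit between 0.053 and 0.063 m and (y of fresh2_tab in the frame of unit between 0.072 and 0.088 m or y of fresh2_tab in the frame of unit between -0.008 and 0.008 m or y of fresh2_tab in the frame of unit between -0.088 and -0.072 m) and x of fresh3_tab in the frame of unit between 0.024 and 0.038 m and z of fresh3 in the frame of unit between 0.053 and 0.063 m and (y of fresh3_tab in the frame of unit between 0.072 and 0.088 m or y of fresh3_tab in the frame of unit between -0.008 and 0.008 m or y of fresh3_tab in the frame of unit between -0.088 and -0.072 m) and x of clogged1 in the frame of tray between -0.075 and 0.075 m and y of clogged1 in the frame of tray between -0.075 and 0.075 m and z of each of clogged1, clogged2, clogged3 in the frame of tray below 0.045 m and angle between each of clogged1, clogged2, clogged3's own z axis and vertical below 0.4 rad and linear speed of each of clogged1, clogged2, clogged3 below 0.02 m/s and x of clogged2 in the frame of tray between -0.075 and 0.075 m and y of clogged2 in the frame of tray between -0.075 and 0.075 m and x of clogged3 in the frame of tray between -0.075 and 0.075 m and y of clogged3 in the frame of tray between -0.075 and 0.075 m); the robot touches nothing.
It fails at once if the flap slams onto its open stop (faster than 3 rad/s in the last 0.2 rad) (value of joint flap above 1.63 rad and velocity of joint flap above 3 rad/s).
It fails at once if the flap slams shut (faster than 3 rad/s in the last 0.15 rad) (value of joint flap below 0.15 rad and velocity of joint flap below -3 rad/s).
It fails at once if the tape measure is moved more than 3 cm (distance of tape from where it was at the start of the episode above 0.03 m).
It fails at once if the tube offcut is moved more than 3 cm (distance of offcut from where it was at the start of the episode above 0.03 m).
It fails at once if the angle grinder is moved more than 3 cm (distance of grinder from where it was at the start of the episode above 0.03 m).
Of clogged1, clogged2, clogged3 only 1 to 2 are there at a start; the rules pass over those that are not, and their reading is None.
At some moment in a run one of fresh1, fresh2, fresh3 may be knocked a few centimetres aside while the robot is not near it.
It also fails if it takes over 200 s, if anything falls off the work surface, if the arm or the gripper's body presses on something with over 40 N, if the wrist force passes 120 N, or if a joint passes its speed limit or range.

ROBOT

A 7-joint arm with a two-finger parallel gripper is mounted at the origin on the work surface. World frame = base frame: x ahead of the robot, y to its left, z up, the work surface at z = 0. Lengths are in m, angles in degrees, forces in N, time in s.
With the tool pointing down it reaches from about 0.35 to 0.9 m from the base axis. Payload 19.9 kg.
Tool frame: the origin (TCP) lies on the mounting face of the last link; the fingertips stand 173 mm ahead of it and the grasp point (between the pads) lies 155 mm ahead of it (bot.grasp_offset is the distance from the TCP to the grasp point, in m); z points along the fingers, y is the direction in which the jaws open and shut (so a half turn about z gives the same grasp; the last joint's range is limited). The gripper opens to 85 mm and grips with 20 to 120 N. Pads are 22 mm wide; open, the fingers measure 114 mm over their backs; the gripper's body (76 mm by 85 mm) begins 54 mm behind the grasp point. The pads swing forward as they close: fully open they stand 13 mm farther back than shut.
Start: joints at [69.528, 23.915, -0.59, 92.452, 0.269, 63.638, -3.037], TCP at [0.194, -0.594, 0.405] pointing down, gripper open.
Joint ranges: [-161.28, 161.28], [-22.2, 115.67], [-73.04, 71.86], [3.21, 147.25], [-68.34, 248.33], [10.77, 114.83], [-161.83, 161.83]. Speed limits (degrees/s): [108.29, 108.29, 136.94, 136.94, 172.46, 172.46, 172.46].

INTERFACE

Orientations are given as [roll, pitch, yaw] about the fixed x, y, z axes, in that order (R = Rz(yaw) Ry(pitch) Rx(roll)).
In Python, from station import sensors, cams, bot gives the robot as it stands. The module is installed in compiled form; this text tells all that it offers.
- The arm moves only by the shell command python3 -m handwheel 'ROWS' [FORCE]. ROWS is JSON, a list of rows, each an object with "twist": the turn, a rotation vector about the world's x, y, z in degrees, a list of three; "translation": the shift along the world's x, y, z in m, a list of three; "grip": the closure, from 0 (fully open) to 1 (shut). A call has 1 to 20 rows; each row is the pose to reach, as a shift and turn from the pose commanded when the call began; what a row does not reach only later rows make up. A row lasts 1/12 s, in which the tool goes at most 41.7 mm and 7.16 degrees, less where a joint would pass 70% of its speed; a pose out of reach is approached as far as the arm can. A call with a gripper value outside its range is refused whole. The fingers move at their own pace and stop on an object; FORCE is the grip in N (left out, the last holds). Time passes only in rows, so rows that repeat a pose let the fingers close. It gives the time, the measured TCP pose, the force and the opening at its end, in the units of the state.
- sensors.state(): the state, without advancing time (a new reading comes with each control period).
- cams.capture(name): name is "side" or "top"; returns (picture, depth): 384x512x3 uint8, blue, green, red; 384x512 float32, m along the optical axis (not along the pixel's ray), 0 where there is no reading.
- cams.camera_model(name): a dict with "camera_matrix" (3x3 intrinsics, pixels), "xyz" and "rotation" of the camera in the world. Camera axes: x right, y down, z forward; pixel columns grow to the right and rows downward; lengths in m; the calibration is good to about 2 mm. A picture is of the moment at which its call begins. camera_model takes no time and is no camera call.
- bot.hand_in(): hands the job in, once; it reports no verdict.
Trained networks look in the newest picture that a camera, given by its name, has taken for a name from the list of things; names that differ only in an ending like _2 or _b are one class to them, and where a whole thing is asked for, a point or a joint stands for the part that bears it (a point fixed in the world has none). Each returns a list of dicts, best first, with "score" (0 to 1); they miss things now and then, are a little off and sometimes report something else, mostly with a low value. They report only what shows in the picture. A call takes as long as a camera call. They do not tell look-alikes from the thing itself.
- cams.find_in(camera, thing): "rect" ([centre column, centre row, width, height] in pixels, round what is visible of it).
- cams.place_of(camera, thing): "location" ([column, row] in pixels: a listed point, or the origin of a listed thing).
The state is a dict: "time_s": time; "qpos": joint angles; "qd": joint speeds; "joint_efforts": joint torques, N m; "position": TCP position; "eef_rot": TCP orientation; "contact_force": force on the tool from outside, world axes, zero at the start; "ft_torque": the same for the moment, N m; "opening": finger opening in m.
Only numpy, scipy, OpenCV 4.12 (cv2) and the standard library are available. Lean on these libraries where they do the work, as an engineer would, in place of code of your own. Each camera call takes 0.05 s, during which the arm holds its last target. There are 200 camera calls.

## Working session

There is one attempt and no reset: what is moved stays moved. The work goes in short steps, Python scripts to look and compute and a shell command to move; the robot and the scene stay as the last step left them, time stands still between calls to the robot, and variables do not carry over. Pictures are saved under pics/ and viewed, about 12 in all and at most 16, crops included, and the job is handed in when it is done.

```bash
mkdir -p pics; cat > h.py <<'E'
import numpy as np, cv2
from station import sensors, cams, bot
def pt(cam,d,u,v,r=2):
    m=cams.camera_model(cam);K=np.array(m["camera_matrix"]);u0,v0=int(round(u)),int(round(v))
    w=d[max(v0-r,0):v0+r+1,max(u0-r,0):u0+r+1];w=w[w>0]
    if not len(w): return None
    z=np.median(w);return np.array(m["xyz"])+np.array(m["rotation"])@(np.linalg.inv(K)@[u,v,1]*z)
def atz(cam,u,v,z):
    m=cams.camera_model(cam);K=np.array(m["camera_matrix"]);r=np.array(m["rotation"])@(np.linalg.inv(K)@[u,v,1]);o=np.array(m["xyz"])
    return o+r*(z-o[2])/r[2]
def cloud(cam,d):
    m=cams.camera_model(cam);K=np.array(m["camera_matrix"]);v,u=np.mgrid[:384,:512]
    p=np.stack([(u-K[0,2])/K[0,0]*d,(v-K[1,2])/K[1,1]*d,d],-1)
    return p@np.array(m["rotation"]).T+np.array(m["xyz"])
def st():
    s=sensors.state();print(s["time_s"],np.round(s["position"],4),np.round(s["eef_rot"],2),"F",np.round(s["contact_force"],1),"op",round(s["opening"],4),"q",np.round(s["qpos"],1))
E
python3 - <<'E'
from h import *
st()
for c in("side","top"):
    im,d=cams.capture(c);cv2.imwrite(f"pics/{c}0.png",im);np.save(f"{c}0.npy",d);m=cams.camera_model(c)
    print(c,m["camera_matrix"],m["xyz"],m["rotation"])
    for t in("unit","flap_bar","bay_mid","fresh1_tab","clogged1","clogged2","tray","tape","grinder","offcut"):
        for r in cams.place_of(c,t)[:4]:
            p=pt(c,d,*r["location"]);print(c,t,round(r["score"],2),np.round(r["location"]),None if p is None else np.round(p,3))
E
```

```text
0.0 [ 0.1941 -0.5939  0.404 ] [-179.93    0.     18.09] F [0.2 0.3 0.1] op 0.0852 q [69.5 23.9 -0.6 92.5  0.3 63.6 -3. ]
side [[391.77492887   0.         261.18010387]
 [  0.         391.77492887 197.89859702]
 [  0.           0.           1.        ]] [ 0.52432357 -0.77568879  0.85757085] [-132.75007295    0.99133063   -3.38408634]
side unit 0.93 [277. 233.] [ -9.346 -10.646  -9.012]
side bay_mid 0.88 [287. 218.] [-11.878 -13.178 -11.544]
side fresh1_tab 0.71 [198. 167.] [24.286 22.986 24.619]
side clogged1 0.89 [296. 138.] [-21.703 -23.003 -21.369]
side clogged1 0.68 [301. 200.] [-17.407 -18.707 -17.074]
side clogged1 0.65 [305. 214.] [-18.195 -19.495 -17.861]
side clogged1 0.38 [320. 167.] [-26.898 -28.198 -26.564]
side clogged2 0.89 [296. 138.] [-21.703 -23.003 -21.369]
side clogged2 0.68 [301. 200.] [-17.407 -18.707 -17.074]
side clogged2 0.65 [305. 214.] [-18.195 -19.495 -17.861]
side clogged2 0.38 [320. 167.] [-26.898 -28.198 -26.564]
side tray 0.65 [235. 346.] [5.672 4.372 6.006]
side tray 0.46 [294. 240.] [-13.487 -14.787 -13.153]
side tray 0.37 [277. 234.] [ -9.36  -10.66  
[... 911 characters left out ...]
676 -118.042 -116.701]
top clogged1 0.56 [239. 164.] [-106.266 -106.632 -105.291]
top clogged2 0.7 [173. 132.] [-80.013 -80.379 -79.038]
top clogged2 0.67 [122. 157.] [-50.704 -51.071 -49.73 ]
top clogged2 0.62 [260. 160.] [-117.676 -118.042 -116.701]
top clogged2 0.56 [239. 164.] [-106.266 -106.632 -105.291]
top tray 0.73 [369. 224.] [-187.599 -187.965 -186.624]
top tape 0.86 [309. 258.] [-148.5   -148.866 -147.525]
top tape 0.49 [285. 169.] [-137.373 -137.739 -136.398]
top grinder 0.84 [373. 158.] [-187.439 -187.805 -186.464]
top grinder 0.68 [176. 264.] [-76.847 -77.213 -75.872]
top grinder 0.28 [173. 252.] [-77.198 -77.565 -76.223]
top offcut 0.85 [240. 261.] [-112.196 -112.563 -111.221]
```

```bash
python3 -c "
import cv2,numpy as np
for c in('side','top'):
    cv2.imwrite(f'pics/{c}0b.png',cv2.resize(cv2.imread(f'pics/{c}0.png'),(800,600)))"
```

```text
(no output)
```

View pics/side0b.png

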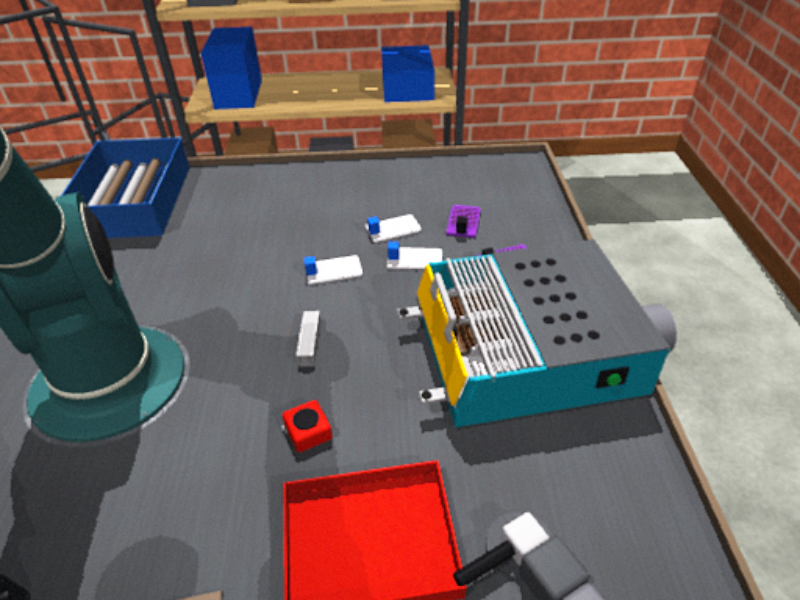

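View pics/top0b.png

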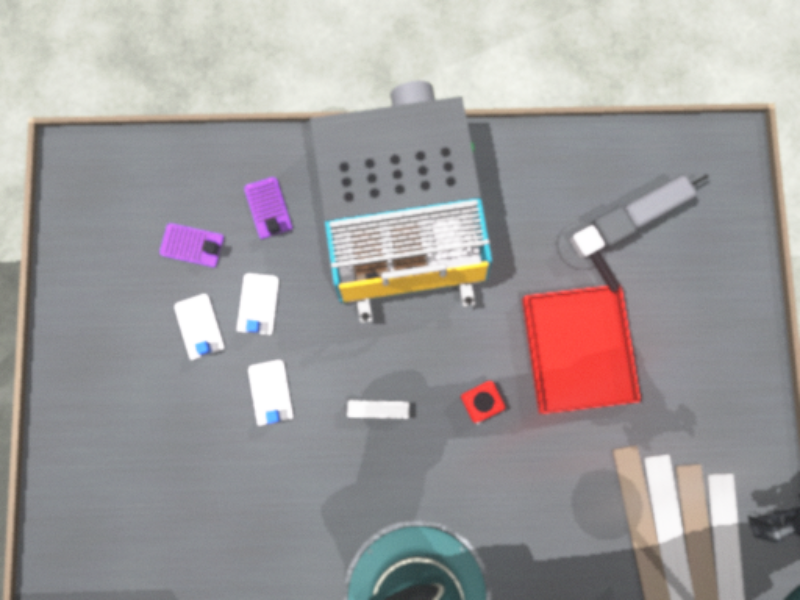

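The side view shows the unit at right, with its yellow flap shut. The top view shows brown in the left (370,260) and middle (408,258) bays, and the right bay looks empty. The fresh tabs are at about (203,347), (253,326) and (273,416), the tray is at (580,350), and the purple cassettes are decoys. The camera rotation is in rpy degrees, so I'll fix the helper.

```bash
python3 - <<'E'
s=open('h.py').read()
s=s.replace('def pt(','from scipy.spatial.transform import Rotation as Ro\ndef RM(m): return Ro.from_euler("xyz",m["rotation"],degrees=True).as_matrix()\ndef pt(',1).replace('np.array(m["rotation"])','RM(m)')
s+='''
def blobs(im,lo,hi,amin=15):
    M=cv2.inRange(cv2.cvtColor(im,cv2.COLOR_BGR2HSV),lo,hi);n,l,S,C=cv2.connectedComponentsWithStats(M)
    return [(l==i,S[i,4],C[i]) for i in range(1,n) if S[i,4]>=amin]
'''
open('h.py','w').write(s)
E
python3 - <<'E'
from h import *
for c in("side","top"):
    im=cv2.imread(f"pics/{c}0.png");d=np.load(f"{c}0.npy");P=cloud(c,d)
    for nm,lo,hi in(("blue",(105,150,80),(130,255,255)),("yellow",(18,150,100),(32,255,255)),("red",(0,200,100),(6,255,255)),("teal",(85,120,60),(100,255,255))):
        for M,a,C in blobs(im,lo,hi,20):
            p=P[M&(d>0)]; 
            print(c,nm,a,C.round(),"med",np.median(p,0).round(3),"lo",np.percentile(p,3,0).round(3),"hi",np.percentile(p,97,0).round(3))
            if nm in("yellow",) : 
                r=cv2.minAreaRect(p[:,:2].astype(np.float32));print(r)
    # white slabs
    for M,a,C in blobs(im,(0,0,170),(180,40,255),100):
        p=P[M&(d>0)];print(c,"white",a,C.round(),np.median(p,0).round(3),cv2.minAreaRect(p[:,:2].astype(np.float32)))
d=np.load("top0.npy");P=cloud("top",d)
q=P[(P[...,2]>.12)&(P[...,2]<.14)&(P[...,0]>.5)];r=cv2.minAreaRect(q[:,:2].astype(np.float32));print("top plate",r,cv2.boxPoints(r))
for t,l in(("unit",(263,189)),("bar",(264,172)),("tray",(369,224)),("tape",(309,258)),("off",(240,261)),("grinder",(373,158))):print(t,pt("top",d,*l).round(3),atz("top",*l,0).round(3))
E
```

```text
side blue 1561 [148.  43.] med [-0.038  1.619 -0.05 ] lo [-0.124  1.6   -0.188] hi [0.028 1.843 0.023]
side blue 1096 [261.  47.] med [ 0.647  1.622 -0.095] lo [ 0.555  1.602 -0.195] hi [ 0.742  1.858 -0.078]
side blue 1682 [ 85. 119.] med [-0.097  0.621  0.054] lo [-0.228  0.456  0.005] hi [-0.011  0.785  0.092]
side blue 64 [239. 144.] med [0.499 0.413 0.03 ] lo [0.487 0.406 0.007] hi [0.51  0.437 0.045]
side blue 69 [251. 160.] med [0.539 0.311 0.031] lo [0.529 0.307 0.001] hi [0.55  0.355 0.046]
side blue 66 [198. 170.] med [0.359 0.271 0.033] lo [0.349 0.266 0.01 ] hi [0.369 0.291 0.045]
side yellow 1050 [282. 216.] med [ 0.613 -0.028  0.097] lo [ 0.588 -0.147  0.06 ] hi [0.635 0.125 0.132]
((0.6124395728111267, 0.06045250594615936), (0.04509732872247696, 0.4231565296649933), 7.474981307983398)
side red 481 [197. 273.] med [ 0.381 -0.163  0.035] lo [ 0.343 -0.182  0.009] hi [ 0.412 -0.111  0.039]
side red 8693 [237. 343.] med [ 0.482 -0.341  0.005] lo [ 0.364 -0.433  0.002] hi [ 0.591 -0.245  0.035]
side teal 418 [ 47. 145.] med [ 0.075 -0.02   0.357] lo [ 0.05  -0.053  0.312] h
[... 5119 characters left out ...]
 6.911492824554443)
top white 1184 [464. 339.] [ 0.117 -0.619  0.006] ((0.09698475152254105, -0.6209790110588074), (0.060191694647073746, 0.24309314787387848), 89.8748779296875)
top plate ((0.8071339130401611, 0.01943354308605194), (0.39458826184272766, 0.3050079047679901), 7.521728515625) [[ 0.5915744   0.14479901]
 [ 0.63150054 -0.15758438]
 [ 1.0226934  -0.10593192]
 [ 0.9827673   0.19645147]]
unit [ 0.598 -0.005  0.001] [ 0.598 -0.005  0.   ]
bar [ 0.622 -0.005  0.174] [ 0.655 -0.01   0.   ]
tray [ 0.475 -0.344  0.005] [ 0.475 -0.346  0.   ]
tape [ 0.372 -0.141  0.039] [ 0.371 -0.146  0.   ]
off [0.368 0.074 0.031] [0.367 0.075 0.   ]
grinder [ 0.682 -0.357  0.051] [ 0.693 -0.372  0.   ]
```

```bash
python3 -m handwheel '[{"translation":[0.425,0.585,0],"twist":[0,0,79.4],"grip":0},{"translation":[0.425,0.585,0],"twist":[0,0,79.4],"grip":0},{"translation":[0.425,0.585,0],"twist":[0,0,79.4],"grip":0},{"translation":[0.425,0.585,0],"twist":[0,0,79.4],"grip":0},{"translation":[0.425,0.585,0],"twist":[0,0,79.4],"grip":0},{"translation":[0.425,0.585,0],"twist":[0,0,79.4],"grip":0},{"translation":[0.425,0.585,0],"twist":[0,0,79.4],"grip":0},{"translation":[0.425,0.585,0],"twist":[0,0,79.4],"grip":0},{"translation":[0.425,0.585,0],"twist":[0,0,79.4],"grip":0},{"translation":[0.425,0.585,0],"twist":[0,0,79.4],"grip":0},{"translation":[0.425,0.585,0],"twist":[0,0,79.4],"grip":0},{"translation":[0.425,0.585,0],"twist":[0,0,79.4],"grip":0},{"translation":[0.425,0.585,0],"twist":[0,0,79.4],"grip":0},{"translation":[0.425,0.585,0],"twist":[0,0,79.4],"grip":0},{"translation":[0.425,0.585,0],"twist":[0,0,79.4],"grip":0},{"translation":[0.425,0.585,0],"twist":[0,0,79.4],"grip":0},{"translation":[0.425,0.585,0],"twist":[0,0,79.4],"grip":0},{"translation":[0.425,0.585,0],"twist":[0,0,79.4],"grip":0},{"translation":[0.425,0.585,0],"twist":[0,0,79.4],"grip":0},{"translation":[0.425,0.585,0],"twist":[0,0,79.4],"grip":0}]' 60; python3 - <<'E'
from h import *
st()
im=cv2.imread("pics/top0.png");d=np.load("top0.npy");P=cloud("top",d);H=cv2.cvtColor(im,cv2.COLOR_BGR2HSV)
M=((H[...,0]<8)|(H[...,0]>172))&(H[...,1]>180)&(P[...,2]>.028)&(P[...,2]<.05)&(P[...,1]<-.22)
r=cv2.minAreaRect(P[M][:,:2].astype(np.float32));print("tray",r)
M=((H[...,0]<8)|(H[...,0]>172))&(H[...,1]>180)&(P[...,1]<-.2)
print(cv2.minAreaRect(P[M][:,:2].astype(np.float32)))
O=np.array([.6008,-.011]);y=np.radians(7.5);R=np.array([[np.cos(y),-np.sin(y)],[np.sin(y),np.cos(y)]])
U=(P[...,:2]-O)@R
for lo,hi in((.1,.15),(.15,.2),(.2,.3),(.3,.4)):
    M=(U[...,0]>lo)&(U[...,0]<hi)&(abs(U[...,1])<.2)&(P[...,2]>.122)&(P[...,2]<.14);v=U[M];print("unit y range",np.percentile(v[:,1],[.5,99.5]).round(4),"xmax",np.percentile(v[:,0],99.8).round(4))
E
```

```text
time_s: 2.77
position: [0.6193, -0.0084, 0.4043]
eef_rot: [-180.0, -0.0, 97.6]
contact_force: [-0.7, -1.2, 0.6]
opening: 0.0853
2.7667 [ 0.6193 -0.0084  0.4043] [-1.7997e+02 -2.0000e-02  9.7580e+01] F [-0.7 -1.2  0.6] op 0.0853 q [ 21.   26.3 -31.1  92.5  14.6  65.3  -6. ]
tray ((0.4790307581424713, -0.34434646368026733), (0.2303253561258316, 0.20188292860984802), 5.072971343994141)
((0.4779576063156128, -0.35220739245414734), (0.23395167291164398, 0.21742768585681915), 5.217370986938477)
unit y range [-0.1475  0.154 ] xmax 0.15
unit y range [-0.1471  0.1542] xmax 0.1999
unit y range [-0.1471  0.1537] xmax 0.2997
unit y range [-0.1469  0.1538] xmax 0.3879
```

```bash
python3 -m handwheel '[{"translation":[0,0,-0.04],"twist":[0,0,0],"grip":0},{"translation":[0,0,-0.077],"twist":[0,0,0],"grip":0.3},{"translation":[0,0,-0.077],"twist":[0,0,0],"grip":0.6},{"translation":[0,0,-0.077],"twist":[0,0,0],"grip":1},{"translation":[0,0,-0.077],"twist":[0,0,0],"grip":1},{"translation":[0,0,-0.077],"twist":[0,0,0],"grip":1},{"translation":[0,0,-0.077],"twist":[0,0,0],"grip":1},{"translation":[0,0,-0.077],"twist":[0,0,0],"grip":1},{"translation":[0,0,-0.077],"twist":[0,0,0],"grip":1},{"translation":[0,0,-0.077],"twist":[0,0,0],"grip":1}]' 60; python3 - <<'E'
from h import *
st()
q=np.linspace(0,1.833,21);a=.262-q;x=.1176*np.sin(a)-.012*np.cos(a);z=.055+.1176*np.cos(a)+.012*np.sin(a)
for Q,X,Z in zip(q,x-x[0],z-z[0]):print(round(Q,2),round(X*.9914,3),round(X*.1305,3),round(Z,3))
E
```

```text
time_s: 3.6
position: [0.6198, -0.0092, 0.3298]
eef_rot: [179.8, 0.1, 97.5]
contact_force: [0.9, -1.1, 8.4]
opening: 0.0098
3.6 [ 0.6198 -0.0092  0.3298] [1.798e+02 5.000e-02 9.748e+01] F [ 0.9 -1.1  8.4] op 0.0098 q [ 19.9  30.7 -29.6  96.4  17.5  57.3  -8.3]
0.0 0.0 0.0 0.0
0.09 -0.011 -0.001 0.001
0.18 -0.021 -0.003 0.001
0.27 -0.032 -0.004 0.001
0.37 -0.043 -0.006 -0.001
0.46 -0.053 -0.007 -0.004
0.55 -0.063 -0.008 -0.007
0.64 -0.073 -0.01 -0.012
0.73 -0.082 -0.011 -0.017
0.82 -0.091 -0.012 -0.024
0.92 -0.099 -0.013 -0.031
1.01 -0.107 -0.014 -0.038
1.1 -0.113 -0.015 -0.047
1.19 -0.119 -0.016 -0.056
1.28 -0.124 -0.016 -0.065
1.37 -0.129 -0.017 -0.075
1.47 -0.132 -0.017 -0.086
1.56 -0.134 -0.018 -0.096
1.65 -0.136 -0.018 -0.107
1.74 -0.136 -0.018 -0.118
1.83 -0.135 -0.018 -0.129
```

```bash
python3 -m handwheel '[{"translation":[-0.006,-0.001,0.001],"twist":[0,0,0],"grip":1},{"translation":[-0.011,-0.001,0.001],"twist":[0,0,0],"grip":1},{"translation":[-0.021,-0.003,0.001],"twist":[0,0,0],"grip":1},{"translation":[-0.032,-0.004,0.001],"twist":[0,0,0],"grip":1},{"translation":[-0.043,-0.006,-0.001],"twist":[0,0,0],"grip":1},{"translation":[-0.053,-0.007,-0.004],"twist":[0,0,0],"grip":1},{"translation":[-0.058,-0.008,-0.0055],"twist":[0,0,0],"grip":1},{"translation":[-0.063,-0.008,-0.007],"twist":[0,0,0],"grip":1},{"translation":[-0.063,-0.008,-0.007],"twist":[0,0,0],"grip":1}]'; python3 -c "
from h import *
st()"
```

```text
time_s: 4.35
position: [0.5557, -0.0175, 0.3222]
eef_rot: [179.9, 0.1, 97.5]
contact_force: [-6.6, -3.6, 14.9]
opening: 0.0098
4.35 [ 0.5557 -0.0175  0.3222] [1.7992e+02 9.0000e-02 9.7460e+01] F [-6.6 -3.6 14.9] op 0.0098 q [ 23.   25.2 -30.6 106.   15.9  52.9  -7.4]
```

```bash
python3 -m handwheel '[{"translation":[-0.010,-0.002,-0.005],"twist":[0,0,0],"grip":1},{"translation":[-0.019,-0.003,-0.010],"twist":[0,0,0],"grip":1},{"translation":[-0.028,-0.004,-0.017],"twist":[0,0,0],"grip":1},{"translation":[-0.036,-0.005,-0.024],"twist":[0,0,0],"grip":1},{"translation":[-0.044,-0.006,-0.031],"twist":[0,0,0],"grip":1},{"translation":[-0.050,-0.007,-0.040],"twist":[0,0,0],"grip":1},{"translation":[-0.056,-0.008,-0.049],"twist":[0,0,0],"grip":1},{"translation":[-0.061,-0.008,-0.058],"twist":[0,0,0],"grip":1},{"translation":[-0.066,-0.009,-0.068],"twist":[0,0,0],"grip":1},{"translation":[-0.069,-0.009,-0.079],"twist":[0,0,0],"grip":1},{"translation":[-0.071,-0.010,-0.089],"twist":[0,0,0],"grip":1},{"translation":[-0.072,-0.010,-0.095],"twist":[0,0,0],"grip":1},{"translation":[-0.073,-0.010,-0.100],"twist":[0,0,0],"grip":1},{"translation":[-0.073,-0.010,-0.106],"twist":[0,0,0],"grip":1},{"translation":[-0.073,-0.010,-0.111],"twist":[0,0,0],"grip":1},{"translation":[-0.073,-0.010,-0.117],"twist":[0,0,0],"grip":1},{"translation":[-0.072,-0.010,-0.121],"twist":[0,0,0],"grip":1},{"translation":[-0.072,-0.010,-0.122],"twist":[0,0,0],"grip":1}]'; python3 -c "
from h import *
st()"
```

```text
time_s: 5.85
position: [0.4854, -0.0269, 0.2001]
eef_rot: [179.8, 0.1, 97.5]
contact_force: [-10.9, -1.3, 64.9]
opening: 0.0098
5.85 [ 0.4854 -0.0269  0.2001] [1.7983e+02 8.0000e-02 9.7500e+01] F [-10.9  -1.3  64.9] op 0.0098 q [ 21.2  30.3 -26.  119.3  22.8  35.  -13.1]
```

```bash
python3 -m handwheel '[{"translation":[0,0,0.004],"twist":[0,0,0],"grip":0.8},{"translation":[0,0,0.004],"twist":[0,0,0],"grip":0.65},{"translation":[0,0,0.004],"twist":[0,0,0],"grip":0.65},{"translation":[0,0,0.03],"twist":[0,0,0],"grip":0.65},{"translation":[0,0,0.07],"twist":[0,0,0],"grip":0.65},{"translation":[0,0,0.11],"twist":[0,0,0],"grip":0.65},{"translation":[0,0,0.15],"twist":[0,0,0],"grip":0.4},{"translation":[0,-0.25,0.2],"twist":[0,0,-90],"grip":0.4},{"translation":[0,-0.25,0.2],"twist":[0,0,-90],"grip":0.4},{"translation":[0,-0.25,0.2],"twist":[0,0,-90],"grip":0.4},{"translation":[0,-0.25,0.2],"twist":[0,0,-90],"grip":0.4},{"translation":[0,-0.25,0.2],"twist":[0,0,-90],"grip":0.4},{"translation":[0,-0.25,0.2],"twist":[0,0,-90],"grip":0.4},{"translation":[0,-0.25,0.2],"twist":[0,0,-90],"grip":0.4},{"translation":[0,-0.25,0.2],"twist":[0,0,-90],"grip":0.4},{"translation":[0,-0.25,0.2],"twist":[0,0,-90],"grip":0.4},{"translation":[0,-0.25,0.2],"twist":[0,0,-90],"grip":0.4},{"translation":[0,-0.25,0.2],"twist":[0,0,-90],"grip":0.4},{"translation":[0,-0.25,0.2],"twist":[0,0,-90],"grip":0.4},{"translation":[0,-0.25,0.2],"twist":[0,0,-90],"grip":0.4}]'; python3 - <<'E'
from h import *
st()
T,C={},{}
for c in("top","side"):
    im,d=cams.capture(c);cv2.imwrite(f"pics/{c}1.png",im);np.save(f"{c}1.npy",d)
im=cv2.imread("pics/top1.png");d=np.load("top1.npy");P=cloud("top",d)
O=np.array([.6006,-.009]);y=np.radians(7.5);R=np.array([[np.cos(y),-np.sin(y)],[np.sin(y),np.cos(y)]])
print("inner walls etc");U=(P[...,:2]-O)@R
for c in("top","side"):
    d=np.load(f"{c}1.npy");P=cloud(c,d);U=(P[...,:2]-O)@R
    M=(abs(P[...,2]-.1)<.008)&(U[...,0]>.01)&(U[...,0]<.056)&(abs(U[...,1])<.13)
    n,l,S,_=cv2.connectedComponentsWithStats(M.astype(np.uint8))
    for i in range(1,n):
        if S[i,4]>5:
            u=U[l==i];print(c,"tab",S[i,4],u.min(0).round(4),u.max(0).round(4),np.median(P[l==i],0).round(4))
    M=(U[...,0]<0)&(U[...,0]>-.09)&(abs(U[...,1])<.16)&(P[...,2]>.03);print(c,"flap",U[M].min(0).round(3),U[M].max(0).round(3),np.median(P[M][:,2]).round(4))
a=cv2.resize(cv2.imread("pics/top1.png")[100:250,80:430],None,fx=2.28,fy=2.28);b=cv2.resize(cv2.imread("pics/side1.png")[110:260,170:400],None,fx=2.28,fy=2.28)
b=cv2.copyMakeBorder(b[:258],0,0,0,a.shape[1]-b.shape[1],cv2.BORDER_CONSTANT);cv2.imwrite("pics/c1.png",np.vstack([a[:340],b]))
E
```

```text
time_s: 7.52
position: [0.484, -0.277, 0.3979]
eef_rot: [-180.0, 0.1, 7.1]
contact_force: [0.7, -0.2, -0.0]
opening: 0.0511
7.5167 [ 0.484  -0.277   0.3979] [-1.7997e+02  7.0000e-02  7.0700e+00] F [ 0.7 -0.2 -0. ] op 0.0511 q [ 35.8  17.9 -11.1 102.3   3.9  60.3 -59.7]
inner walls etc
top tab 64 [ 0.0153 -0.0095] [0.0399 0.0139] [ 0.6271 -0.0036  0.0992]
top tab 63 [0.0165 0.0691] [0.0414 0.0924] [0.6188 0.0757 0.1   ]
top flap [-0.09  -0.142] [-0.     0.144] 0.058
side tab 66 [0.0195 0.0656] [0.0428 0.0926] [0.6211 0.0702 0.0997]
side tab 70 [ 0.0177 -0.0119] [0.0423 0.0123] [ 0.6299 -0.0084  0.0993]
side flap [-0.089 -0.144] [-0.     0.146] 0.0587
```

View pics/c1.png

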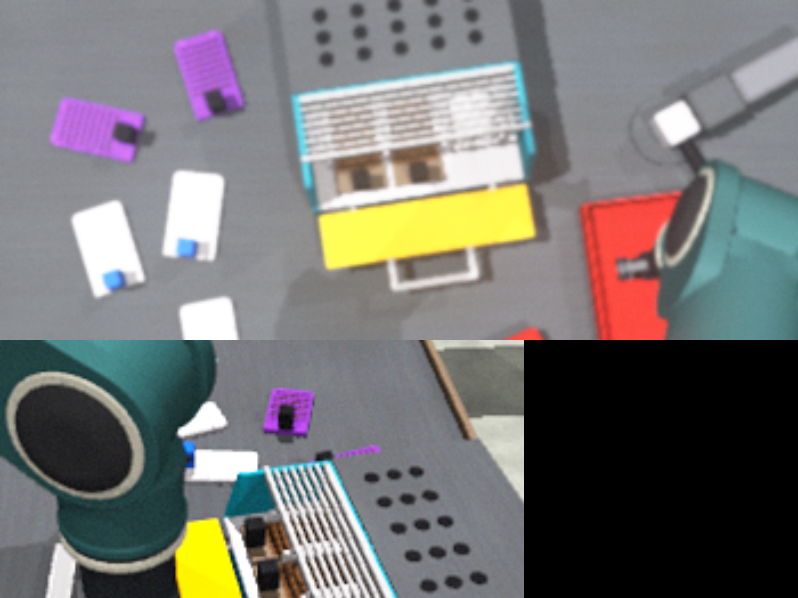

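Flap is open and level (z 58 mm). Clogged cassettes sit in the left and middle bays, and the right bay is empty. I'll take the middle one first.

```bash
python3 -m handwheel '[{"translation":[0.146,0.273,-0.09],"twist":[0,0,0.4],"grip":0.4},{"translation":[0.146,0.273,-0.09],"twist":[0,0,0.4],"grip":0.4},{"translation":[0.146,0.273,-0.09],"twist":[0,0,0.4],"grip":0.4},{"translation":[0.146,0.273,-0.09],"twist":[0,0,0.4],"grip":0.4},{"translation":[0.146,0.273,-0.09],"twist":[0,0,0.4],"grip":0.4},{"translation":[0.146,0.273,-0.09],"twist":[0,0,0.4],"grip":0.4},{"translation":[0.146,0.273,-0.09],"twist":[0,0,0.4],"grip":0.4},{"translation":[0.146,0.273,-0.09],"twist":[0,0,0.4],"grip":0.4},{"translation":[0.146,0.273,-0.09],"twist":[0,0,0.4],"grip":0.4},{"translation":[0.146,0.273,-0.12],"twist":[0,0,0.4],"grip":0.4},{"translation":[0.146,0.273,-0.152],"twist":[0,0,0.4],"grip":0.4},{"translation":[0.146,0.273,-0.152],"twist":[0,0,0.4],"grip":0.4},{"translation":[0.146,0.273,-0.152],"twist":[0,0,0.4],"grip":1},{"translation":[0.146,0.273,-0.152],"twist":[0,0,0.4],"grip":1},{"translation":[0.146,0.273,-0.152],"twist":[0,0,0.4],"grip":1},{"translation":[0.146,0.273,-0.152],"twist":[0,0,0.4],"grip":1},{"translation":[0.146,0.273,-0.152],"twist":[0,0,0.4],"grip":1},{"translation":[0.146,0.273,-0.152],"twist":[0,0,0.4],"grip":1}]' 100; python3 -c "
from h import *
st()"
```

```text
time_s: 9.12
position: [0.6306, -0.0042, 0.2486]
eef_rot: [180.0, -0.1, 7.9]
contact_force: [-2.9, -0.8, 8.4]
opening: 0.022
9.1167 [ 0.6306 -0.0042  0.2486] [ 1.7997e+02 -1.5000e-01  7.9000e+00] F [-2.9 -0.8  8.4] op 0.022 q [  8.5  35.4 -14.8  97.8  11.5  48.1 -93.5]
```

```bash
python3 -m handwheel '[{"translation":[-0.015,-0.002,0.001],"twist":[0,0,0],"grip":1},{"translation":[-0.035,-0.0046,0.001],"twist":[0,0,0],"grip":1},{"translation":[-0.06,-0.0079,0.001],"twist":[0,0,0],"grip":1},{"translation":[-0.085,-0.0112,0.001],"twist":[0,0,0],"grip":1},{"translation":[-0.11,-0.0145,0.001],"twist":[0,0,0],"grip":1},{"translation":[-0.125,-0.0165,0.001],"twist":[0,0,0],"grip":1},{"translation":[-0.125,-0.0165,0.001],"twist":[0,0,0],"grip":1},{"translation":[-0.125,-0.0165,0.03],"twist":[0,0,0],"grip":1},{"translation":[-0.125,-0.0165,0.07],"twist":[0,0,0],"grip":1},{"translation":[-0.125,-0.0165,0.1],"twist":[0,0,0],"grip":1},{"translation":[-0.125,-0.0165,0.1],"twist":[0,0,0],"grip":1}]'; python3 - <<'E'
from h import *
st()
im,d=cams.capture("side");cv2.imwrite("pics/s2.png",im)
cv2.imwrite("pics/s2c.png",cv2.resize(im[100:384,100:400],None,fx=2,fy=2))
E
```

```text
time_s: 10.03
position: [0.5068, -0.0203, 0.3532]
eef_rot: [179.9, -0.5, 7.9]
contact_force: [1.5, -0.0, -0.1]
opening: 0.0226
10.0333 [ 0.5068 -0.0203  0.3532] [179.89  -0.51   7.92] F [ 1.5 -0.  -0.1] op 0.0226 q [ 14.3  16.1 -18.  111.7   6.3  52.6 -88.9]
```

View pics/s2c.png

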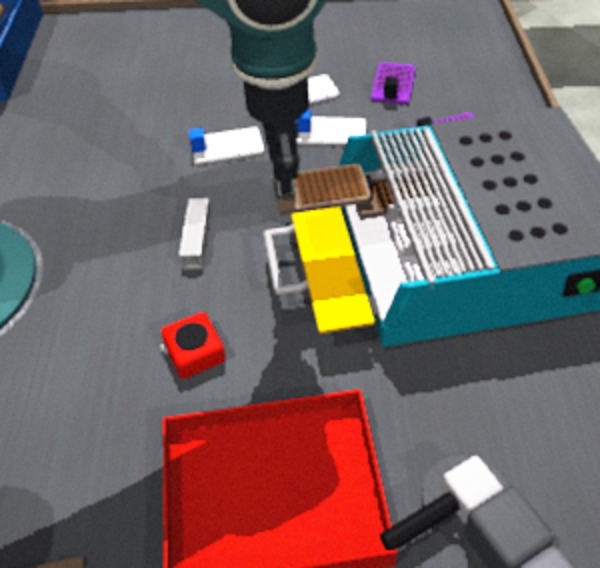

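```bash
python3 -m handwheel '[{"translation":[-0.073,-0.374,0],"twist":[0,0,-2.8],"grip":1},{"translation":[-0.073,-0.374,0],"twist":[0,0,-2.8],"grip":1},{"translation":[-0.073,-0.374,0],"twist":[0,0,-2.8],"grip":1},{"translation":[-0.073,-0.374,0],"twist":[0,0,-2.8],"grip":1},{"translation":[-0.073,-0.374,0],"twist":[0,0,-2.8],"grip":1},{"translation":[-0.073,-0.374,0],"twist":[0,0,-2.8],"grip":1},{"translation":[-0.073,-0.374,0],"twist":[0,0,-2.8],"grip":1},{"translation":[-0.073,-0.374,0],"twist":[0,0,-2.8],"grip":1},{"translation":[-0.073,-0.374,0],"twist":[0,0,-2.8],"grip":1},{"translation":[-0.073,-0.374,0],"twist":[0,0,-2.8],"grip":1},{"translation":[-0.073,-0.374,-0.04],"twist":[0,0,-2.8],"grip":1},{"translation":[-0.073,-0.374,-0.08],"twist":[0,0,-2.8],"grip":1},{"translation":[-0.073,-0.374,-0.12],"twist":[0,0,-2.8],"grip":1},{"translation":[-0.073,-0.374,-0.14],"twist":[0,0,-2.8],"grip":1},{"translation":[-0.073,-0.374,-0.152],"twist":[0,0,-2.8],"grip":1},{"translation":[-0.073,-0.374,-0.158],"twist":[0,0,-2.8],"grip":1},{"translation":[-0.073,-0.374,-0.158],"twist":[0,0,-2.8],"grip":1}]'; python3 -c "
from h import *
st()"
```

```text
time_s: 11.5
position: [0.4326, -0.3947, 0.1898]
eef_rot: [180.0, -0.0, 5.1]
contact_force: [-6.5, 6.7, 12.6]
opening: 0.022
11.5 [ 0.4326 -0.3947  0.1898] [ 1.7998e+02 -1.0000e-02  5.1200e+00] F [-6.5  6.7 12.6] op 0.022 q [ 43.7  36.2  -5.6 105.8   5.3  38.2 -49.9]
```

```bash
python3 -m handwheel '[{"translation":[0,0,0.001],"twist":[0,0,0],"grip":0.4},{"translation":[0,0,0.001],"twist":[0,0,0],"grip":0.4},{"translation":[0,0,0.001],"twist":[0,0,0],"grip":0.4},{"translation":[0,0,0.03],"twist":[0,0,0],"grip":0.4},{"translation":[0,0,0.07],"twist":[0,0,0],"grip":0.4},{"translation":[0,0,0.11],"twist":[0,0,0],"grip":0.4},{"translation":[0.187,0.469,0.12],"twist":[0,0,2.5],"grip":0.4},{"translation":[0.187,0.469,0.12],"twist":[0,0,2.5],"grip":0.4},{"translation":[0.187,0.469,0.12],"twist":[0,0,2.5],"grip":0.4},{"translation":[0.187,0.469,0.12],"twist":[0,0,2.5],"grip":0.4},{"translation":[0.187,0.469,0.12],"twist":[0,0,2.5],"grip":0.4},{"translation":[0.187,0.469,0.12],"twist":[0,0,2.5],"grip":0.4},{"translation":[0.187,0.469,0.12],"twist":[0,0,2.5],"grip":0.4},{"translation":[0.187,0.469,0.12],"twist":[0,0,2.5],"grip":0.4},{"translation":[0.187,0.469,0.12],"twist":[0,0,2.5],"grip":0.4},{"translation":[0.187,0.469,0.12],"twist":[0,0,2.5],"grip":0.4},{"translation":[0.187,0.469,0.12],"twist":[0,0,2.5],"grip":0.4},{"translation":[0.187,0.469,0.12],"twist":[0,0,2.5],"grip":0.4},{"translation":[0.187,0.469,0.12],"twist":[0,0,2.5],"grip":0.4},{"translation":[0.187,0.469,0.12],"twist":[0,0,2.5],"grip":0.4}]'; python3 -c "
from h import *
st()"
```

```text
time_s: 13.17
position: [0.6195, 0.0781, 0.3085]
eef_rot: [-179.9, -0.0, 7.9]
contact_force: [-0.7, -1.1, -0.7]
opening: 0.0513
13.1667 [0.6195 0.0781 0.3085] [-1.7992e+02 -2.0000e-02  7.8700e+00] F [-0.7 -1.1 -0.7] op 0.0513 q [  0.5  30.3 -14.1  96.9   8.7  53.8 -99. ]
```

```bash
python3 -m handwheel '[{"translation":[0,-0.003,-0.03],"twist":[0,0,-0.3],"grip":0.4},{"translation":[0,-0.003,-0.062],"twist":[0,0,-0.3],"grip":0.4},{"translation":[0,-0.003,-0.062],"twist":[0,0,-0.3],"grip":0.4},{"translation":[0,-0.003,-0.062],"twist":[0,0,-0.3],"grip":1},{"translation":[0,-0.003,-0.062],"twist":[0,0,-0.3],"grip":1},{"translation":[0,-0.003,-0.062],"twist":[0,0,-0.3],"grip":1},{"translation":[0,-0.003,-0.062],"twist":[0,0,-0.3],"grip":1},{"translation":[0,-0.003,-0.062],"twist":[0,0,-0.3],"grip":1},{"translation":[0,-0.003,-0.062],"twist":[0,0,-0.3],"grip":1}]'; python3 -c "
from h import *
st()"
```

```text
time_s: 13.92
position: [0.6197, 0.0714, 0.2488]
eef_rot: [180.0, -0.2, 7.3]
contact_force: [-2.0, -0.7, 8.7]
opening: 0.0223
13.9167 [0.6197 0.0714 0.2488] [ 1.80e+02 -1.50e-01  7.28e+00] F [-2.  -0.7  8.7] op 0.0223 q [   0.3   34.6  -13.1   98.9   10.1   47.5 -100. ]
```

```bash
python3 -m handwheel '[{"translation":[-0.015,-0.002,0.001],"twist":[0,0,0],"grip":1},{"translation":[-0.035,-0.0046,0.001],"twist":[0,0,0],"grip":1},{"translation":[-0.06,-0.0079,0.001],"twist":[0,0,0],"grip":1},{"translation":[-0.085,-0.0112,0.001],"twist":[0,0,0],"grip":1},{"translation":[-0.11,-0.0145,0.001],"twist":[0,0,0],"grip":1},{"translation":[-0.125,-0.0165,0.001],"twist":[0,0,0],"grip":1},{"translation":[-0.125,-0.0165,0.001],"twist":[0,0,0],"grip":1},{"translation":[-0.125,-0.0165,0.03],"twist":[0,0,0],"grip":1},{"translation":[-0.125,-0.0165,0.07],"twist":[0,0,0],"grip":1},{"translation":[-0.125,-0.0165,0.1],"twist":[0,0,0],"grip":1},{"translation":[-0.125,-0.0165,0.1],"twist":[0,0,0],"grip":1}]'; python3 -c "
from h import *
st()"
```

```text
time_s: 14.83
position: [0.4957, 0.0553, 0.3532]
eef_rot: [180.0, -0.5, 7.3]
contact_force: [1.6, -0.3, -0.6]
opening: 0.0222
14.8333 [0.4957 0.0553 0.3532] [179.98  -0.53   7.29] F [ 1.6 -0.3 -0.6] op 0.0222 q [  4.   15.1 -16.1 112.8   5.3  52.2 -97.5]
```

```bash
python3 -m handwheel '[{"translation":[-0.07,-0.36,0],"twist":[0,0,-2.2],"grip":1},{"translation":[-0.07,-0.36,0],"twist":[0,0,-2.2],"grip":1},{"translation":[-0.07,-0.36,0],"twist":[0,0,-2.2],"grip":1},{"translation":[-0.07,-0.36,0],"twist":[0,0,-2.2],"grip":1},{"translation":[-0.07,-0.36,0],"twist":[0,0,-2.2],"grip":1},{"translation":[-0.07,-0.36,0],"twist":[0,0,-2.2],"grip":1},{"translation":[-0.07,-0.36,0],"twist":[0,0,-2.2],"grip":1},{"translation":[-0.07,-0.36,0],"twist":[0,0,-2.2],"grip":1},{"translation":[-0.07,-0.36,0],"twist":[0,0,-2.2],"grip":1},{"translation":[-0.07,-0.36,0],"twist":[0,0,-2.2],"grip":1},{"translation":[-0.07,-0.36,-0.04],"twist":[0,0,-2.2],"grip":1},{"translation":[-0.07,-0.36,-0.08],"twist":[0,0,-2.2],"grip":1},{"translation":[-0.07,-0.36,-0.12],"twist":[0,0,-2.2],"grip":1},{"translation":[-0.07,-0.36,-0.14],"twist":[0,0,-2.2],"grip":1},{"translation":[-0.07,-0.36,-0.152],"twist":[0,0,-2.2],"grip":1},{"translation":[-0.07,-0.36,-0.156],"twist":[0,0,-2.2],"grip":1},{"translation":[-0.07,-0.36,-0.156],"twist":[0,0,-2.2],"grip":1},{"translation":[-0.07,-0.36,-0.156],"twist":[0,0,-2.2],"grip":0.4},{"translation":[-0.07,-0.36,-0.156],"twist":[0,0,-2.2],"grip":0.4},{"translation":[-0.07,-0.36,-0.156],"twist":[0,0,-2.2],"grip":0.4}]'; python3 -c "
from h import *
st()"
```

```text
time_s: 16.5
position: [0.4246, -0.3054, 0.1915]
eef_rot: [179.9, -0.1, 5.1]
contact_force: [0.1, 1.3, -0.0]
opening: 0.0509
16.5 [ 0.4246 -0.3054  0.1915] [ 1.7995e+02 -7.0000e-02  5.0900e+00] F [ 0.1  1.3 -0. ] op 0.0509 q [ 34.5  31.5  -2.6 114.9   2.5  33.6 -54.7]
```

```bash
python3 -m handwheel '[{"translation":[0,0,0.03],"twist":[0,0,0],"grip":0.4},{"translation":[0,0,0.07],"twist":[0,0,0],"grip":0.4},{"translation":[0,0,0.11],"twist":[0,0,0],"grip":0.4},{"translation":[0,0.25,0.13],"twist":[0,0,5],"grip":0},{"translation":[0,0.25,0.13],"twist":[0,0,5],"grip":0},{"translation":[0,0.25,0.13],"twist":[0,0,5],"grip":0},{"translation":[0,0.25,0.13],"twist":[0,0,5],"grip":0},{"translation":[0,0.25,0.13],"twist":[0,0,5],"grip":0},{"translation":[0,0.25,0.13],"twist":[0,0,5],"grip":0},{"translation":[0,0.25,0.13],"twist":[0,0,5],"grip":0},{"translation":[0,0.25,0.13],"twist":[0,0,5],"grip":0}]'; cat > fresh.py <<'E'
from h import *
def fresh(tag):
    im,d=cams.capture("top");cv2.imwrite(f"pics/{tag}.png",im);P=cloud("top",d)
    for M,a,C in blobs(im,(0,0,150),(180,40,255),250):
        p=P[M&(d>0)];m=np.median(p,0)
        if m[1]<.15 or m[1]>.65 or abs(m[2]-.008)>.01: continue
        (cx,cy),(w,h),an=cv2.minAreaRect(p[:,:2].astype(np.float32))
        if h>w: an-=90;w,h=h,w
        y=np.radians(an);c=np.array([cx,cy]);t=c-.048*np.array([np.cos(y),np.sin(y)])
        B=(P[...,2]>.03)&(P[...,2]<.05)&(np.hypot(P[...,0]-t[0],P[...,1]-t[1])<.03)
        print("slab",c.round(4),(round(w,3),round(h,3)),"yaw",round(an,1),"tab",t.round(4),"tabtop",P[B].mean(0).round(4) if B.any() else None)
    return im,d,P
E
python3 - <<'E'
from fresh import *
st()
im,d,P=fresh("t3")
cv2.imwrite("pics/t3c.png",cv2.resize(im[130:290,90:430],None,fx=2.3,fy=2.3))
E
```

```text
time_s: 17.42
position: [0.4243, -0.0532, 0.3214]
eef_rot: [180.0, -0.1, 10.3]
contact_force: [-0.7, -0.2, -0.4]
opening: 0.0852
17.4167 [ 0.4243 -0.0532  0.3214] [ 1.7998e+02 -8.0000e-02  1.0330e+01] F [-0.7 -0.2 -0.4] op 0.0852 q [ 14.4  10.7 -12.5 123.5   3.2  46.  -79.7]
slab [0.5908 0.3188] (0.131, 0.084) yaw -6.9 tab [0.5431 0.3245] tabtop [0.5387 0.3204 0.0408]
slab [0.5462 0.4392] (0.131, 0.08) yaw 17.6 tab [0.5004 0.4247] tabtop [0.4968 0.4208 0.0412]
slab [0.4065 0.2916] (0.13, 0.079) yaw 9.7 tab [0.3592 0.2835] tabtop [0.3573 0.2806 0.0419]
```

View pics/t3c.png

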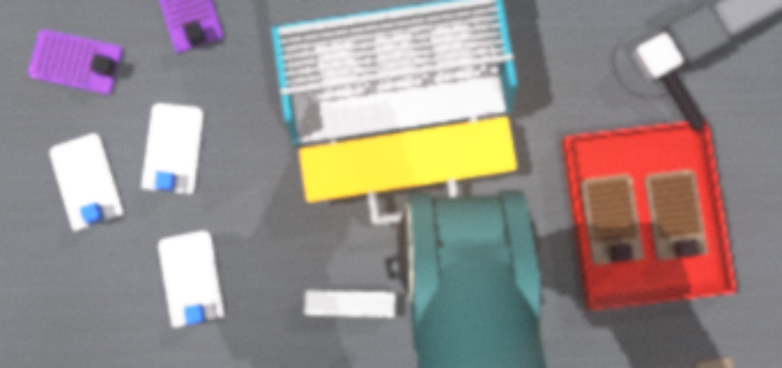

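Both clogged cassettes lie flat in the tray, at about (610,220) and (675,220) in the crop. All three bays are empty, and the fresh cassettes have not moved. I'll fetch the nearest fresh one.

```bash
python3 -m handwheel '[{"translation":[-0.066,0.335,0],"twist":[0,0,-0.6],"grip":0},{"translation":[-0.066,0.335,0],"twist":[0,0,-0.6],"grip":0},{"translation":[-0.066,0.335,0],"twist":[0,0,-0.6],"grip":0},{"translation":[-0.066,0.335,0],"twist":[0,0,-0.6],"grip":0},{"translation":[-0.066,0.335,0],"twist":[0,0,-0.6],"grip":0},{"translation":[-0.066,0.335,0],"twist":[0,0,-0.6],"grip":0},{"translation":[-0.066,0.335,0],"twist":[0,0,-0.6],"grip":0},{"translation":[-0.066,0.335,0],"twist":[0,0,-0.6],"grip":0},{"translation":[-0.066,0.335,0],"twist":[0,0,-0.6],"grip":0},{"translation":[-0.066,0.335,0],"twist":[0,0,-0.6],"grip":0.1},{"translation":[-0.066,0.335,-0.04],"twist":[0,0,-0.6],"grip":0.2},{"translation":[-0.066,0.335,-0.08],"twist":[0,0,-0.6],"grip":0.2},{"translation":[-0.066,0.335,-0.12],"twist":[0,0,-0.6],"grip":0.2},{"translation":[-0.066,0.335,-0.132],"twist":[0,0,-0.6],"grip":0.2},{"translation":[-0.066,0.335,-0.132],"twist":[0,0,-0.6],"grip":0.2}]'; python3 -c "
from h import *
st()"
```

```text
time_s: 18.72
position: [0.3583, 0.2776, 0.1857]
eef_rot: [179.8, 0.3, 9.4]
contact_force: [-0.5, -0.2, -0.0]
opening: 0.0684
18.7167 [0.3583 0.2776 0.1857] [179.83   0.28   9.36] F [-0.5 -0.2 -0. ] op 0.0684 q [ -23.7   29.   -21.1  123.8   19.9   30.7 -140.3]
```

```bash
python3 -m handwheel '[{"translation":[0,0.003,0.002],"twist":[0,0,0.2],"grip":1},{"translation":[0,0.003,0.002],"twist":[0,0,0.2],"grip":1},{"translation":[0,0.003,0.002],"twist":[0,0,0.2],"grip":1},{"translation":[0,0.003,0.002],"twist":[0,0,0.2],"grip":1},{"translation":[0,0.003,0.002],"twist":[0,0,0.2],"grip":1},{"translation":[0,0.003,0.002],"twist":[0,0,0.2],"grip":1},{"translation":[0,0.003,0.002],"twist":[0,0,0.2],"grip":1},{"translation":[0,0.003,0.002],"twist":[0,0,0.2],"grip":1}]' 110; python3 -c "
from h import *
st()"
```

```text
time_s: 19.38
position: [0.3588, 0.2829, 0.1924]
eef_rot: [-180.0, -0.2, 9.6]
contact_force: [-2.2, -5.0, 25.2]
opening: 0.0219
19.3833 [0.3588 0.2829 0.1924] [-1.7998e+02 -1.6000e-01  9.6400e+00] F [-2.2 -5.  25.2] op 0.0219 q [ -23.8   28.4  -21.5  123.4   19.7   31.3 -140.3]
```

```bash
python3 -m handwheel '[{"translation":[0,0,0.04],"twist":[0,0,0],"grip":1},{"translation":[0,0,0.08],"twist":[0,0,0],"grip":1},{"translation":[0,0,0.11],"twist":[0,0,0],"grip":1},{"translation":[0.188,-0.38,0.11],"twist":[0,0,-2.1],"grip":1},{"translation":[0.188,-0.38,0.11],"twist":[0,0,-2.1],"grip":1},{"translation":[0.188,-0.38,0.11],"twist":[0,0,-2.1],"grip":1},{"translation":[0.188,-0.38,0.11],"twist":[0,0,-2.1],"grip":1},{"translation":[0.188,-0.38,0.11],"twist":[0,0,-2.1],"grip":1},{"translation":[0.188,-0.38,0.11],"twist":[0,0,-2.1],"grip":1},{"translation":[0.188,-0.38,0.11],"twist":[0,0,-2.1],"grip":1},{"translation":[0.188,-0.38,0.11],"twist":[0,0,-2.1],"grip":1},{"translation":[0.188,-0.38,0.11],"twist":[0,0,-2.1],"grip":1},{"translation":[0.188,-0.38,0.11],"twist":[0,0,-2.1],"grip":1},{"translation":[0.188,-0.38,0.11],"twist":[0,0,-2.1],"grip":1},{"translation":[0.188,-0.38,0.11],"twist":[0,0,-2.1],"grip":1},{"translation":[0.188,-0.38,0.11],"twist":[0,0,-2.1],"grip":1}]'; cat > held.py <<'E'
from h import *
st()
O=np.array([.6006,-.0095]);y=np.radians(7.5);R=np.array([[np.cos(y),-np.sin(y)],[np.sin(y),np.cos(y)]])
print("tcp unit",((np.array(sensors.state()["position"][:2])-O)@R).round(4))
E
python3 held.py
```

```text
time_s: 20.72
position: [0.5459, -0.0976, 0.3011]
eef_rot: [-180.0, -0.0, 7.5]
contact_force: [0.3, 1.2, -1.0]
opening: 0.0219
20.7167 [ 0.5459 -0.0976  0.3011] [-1.7999e+02 -2.0000e-02  7.5300e+00] F [ 0.3  1.2 -1. ] op 0.0219 q [ 19.3  24.6 -15.3 107.4   8.4  49.  -82.7]
tcp unit [-0.0657 -0.0802]
```

```bash
python3 -m handwheel '[{"translation":[0,0,-0.03],"twist":[0,0,0],"grip":1},{"translation":[0,0,-0.049],"twist":[0,0,0],"grip":1},{"translation":[0,0,-0.049],"twist":[0,0,0],"grip":1},{"translation":[0.02,0.0026,-0.049],"twist":[0,0,0],"grip":1},{"translation":[0.04,0.0053,-0.049],"twist":[0,0,0],"grip":1},{"translation":[0.055,0.0073,-0.049],"twist":[0,0,0],"grip":1},{"translation":[0.055,0.0073,-0.049],"twist":[0,0,0],"grip":1}]'; python3 - <<'E'
exec(open('held.py').read())
im,d=cams.capture("side");cv2.imwrite("pics/s4.png",cv2.resize(im[130:290,190:400],None,fx=3,fy=3))
E
```

```text
time_s: 21.3
position: [0.6029, -0.0882, 0.2524]
eef_rot: [-180.0, -0.1, 7.7]
contact_force: [0.3, -2.2, -1.9]
opening: 0.0218
21.3 [ 0.6029 -0.0882  0.2524] [-1.7999e+02 -1.2000e-01  7.7100e+00] F [ 0.3 -2.2 -1.9] op 0.0218 q [ 16.1  33.2 -14.1 101.   10.5  47.  -85.3]
tcp unit [-0.0079 -0.0783]
```

View pics/s4.png

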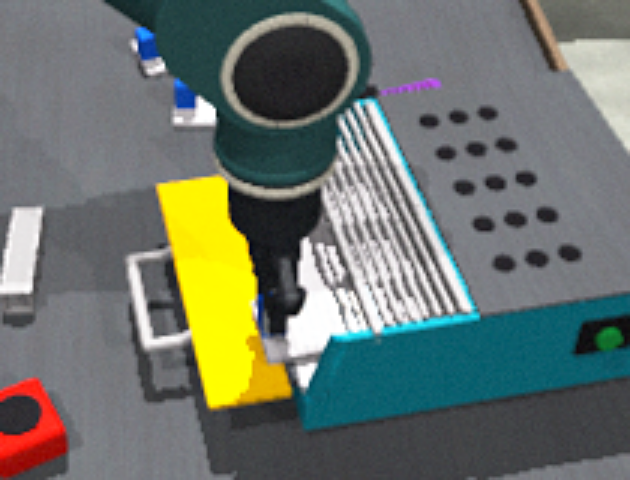

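```bash
python3 -m handwheel '[{"translation":[0.015,0.002,0],"twist":[0,0,-0.2],"grip":1},{"translation":[0.030,0.004,0],"twist":[0,0,-0.2],"grip":1},{"translation":[0.038,0.005,0],"twist":[0,0,-0.2],"grip":1},{"translation":[0.041,0.0054,0],"twist":[0,0,-0.2],"grip":1},{"translation":[0.041,0.0054,0],"twist":[0,0,-0.2],"grip":1}]'; python3 held.py
```

```text
time_s: 21.77
position: [0.6419, -0.0838, 0.2517]
eef_rot: [-180.0, 0.0, 7.4]
contact_force: [0.3, -0.2, -1.4]
opening: 0.022
21.7667 [ 0.6419 -0.0838  0.2517] [-1.7998e+02  1.0000e-02  7.4400e+00] F [ 0.3 -0.2 -1.4] op 0.022 q [ 14.6  36.5 -13.8  95.1  10.7  49.7 -86. ]
tcp unit [ 0.0313 -0.0791]
```

Not touching the back stop yet, so I'll push a few mm further.

```bash
python3 -m handwheel '[{"translation":[0.002,0.0003,-0.001],"twist":[0,0,0],"grip":1},{"translation":[0.004,0.0005,-0.001],"twist":[0,0,0],"grip":1},{"translation":[0.005,0.0007,-0.001],"twist":[0,0,0],"grip":1},{"translation":[0.005,0.0007,-0.001],"twist":[0,0,0],"grip":1}]'; python3 held.py
```

```text
time_s: 22.1
position: [0.6446, -0.0845, 0.2497]
eef_rot: [180.0, 0.4, 7.4]
contact_force: [-18.3, -3.0, 3.5]
opening: 0.0216
22.1 [ 0.6446 -0.0845  0.2497] [180.     0.44   7.36] F [-18.3  -3.    3.5] op 0.0216 q [ 14.5  37.  -13.6  94.5  10.7  50.2 -86.1]
tcp unit [ 0.0338 -0.0801]
```

```bash
python3 -m handwheel '[{"translation":[-0.002,0,0.001],"twist":[0,0,0],"grip":1},{"translation":[-0.002,0,0.001],"twist":[0,0,0],"grip":0.45},{"translation":[-0.002,0,0.001],"twist":[0,0,0],"grip":0.45},{"translation":[-0.002,0,0.001],"twist":[0,0,0],"grip":0.45},{"translation":[-0.002,0,0.03],"twist":[0,0,0],"grip":0.45},{"translation":[-0.002,0,0.07],"twist":[0,0,0],"grip":0.45},{"translation":[-0.104,0.408,0.09],"twist":[0,0,-14.3],"grip":0},{"translation":[-0.104,0.408,0.09],"twist":[0,0,-14.3],"grip":0},{"translation":[-0.104,0.408,0.09],"twist":[0,0,-14.3],"grip":0},{"translation":[-0.104,0.408,0.09],"twist":[0,0,-14.3],"grip":0},{"translation":[-0.104,0.408,0.09],"twist":[0,0,-14.3],"grip":0},{"translation":[-0.104,0.408,0.09],"twist":[0,0,-14.3],"grip":0},{"translation":[-0.104,0.408,0.09],"twist":[0,0,-14.3],"grip":0},{"translation":[-0.104,0.408,0.09],"twist":[0,0,-14.3],"grip":0},{"translation":[-0.104,0.408,0.09],"twist":[0,0,-14.3],"grip":0},{"translation":[-0.104,0.408,0.09],"twist":[0,0,-14.3],"grip":0},{"translation":[-0.104,0.408,0.09],"twist":[0,0,-14.3],"grip":0.1},{"translation":[-0.104,0.408,0.05],"twist":[0,0,-14.3],"grip":0.1},{"translation":[-0.104,0.408,0.02],"twist":[0,0,-14.3],"grip":0.1}]'; python3 - <<'E'
from fresh import *
st()
im,d,P=fresh("t5")
im,d=cams.capture("side");cv2.imwrite("pics/s5.png",cv2.resize(im[80:290,160:400],None,fx=2.5,fy=2.5))
P=cloud("side",d)
for M,a,C in blobs(im,(105,150,80),(130,255,255),20):
    p=P[M&(d>0)];m=np.median(p,0)
    if m[0]>.3 and m[1]<.6:print("blue",a,m.round(3))
E
```

```text
time_s: 23.68
position: [0.5428, 0.3255, 0.2703]
eef_rot: [-179.9, -0.1, -6.8]
contact_force: [0.4, -0.0, -0.9]
opening: 0.0771
23.6833 [0.5428 0.3255 0.2703] [-1.7989e+02 -1.2000e-01 -6.8000e+00] F [ 0.4 -0.  -0.9] op 0.0771 q [ -22.    34.1  -16.    96.9   11.5   50.5 -139.5]
slab [0.6019 0.304 ] (0.196, 0.084) yaw 16.4 tab [0.5559 0.2904] tabtop None
blue 62 [0.498 0.413 0.03 ]
blue 71 [0.54  0.311 0.032]
blue 88 [ 0.641 -0.094  0.087]
```

View pics/s5.png

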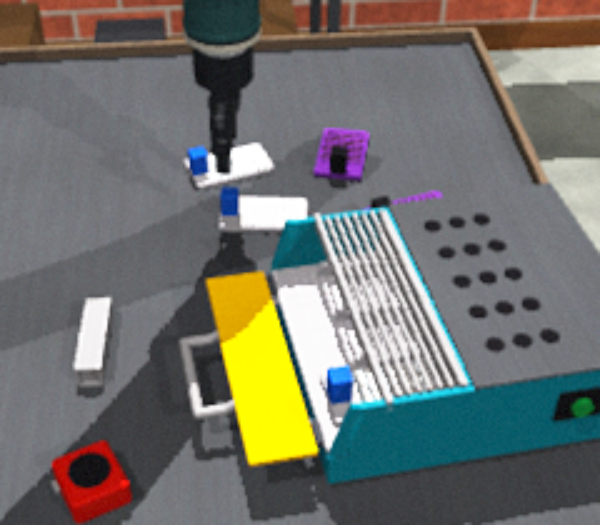

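The first fresh cassette stands home in the right bay, with its tab at (340,385) in the crop. The next one has not moved, and the gripper is above it.

```bash
python3 -m handwheel '[{"translation":[-0.001,-0.002,-0.04],"twist":[0,0,0],"grip":0.2},{"translation":[-0.001,-0.002,-0.07],"twist":[0,0,0],"grip":0.2},{"translation":[-0.001,-0.002,-0.082],"twist":[0,0,0],"grip":0.2},{"translation":[-0.001,-0.002,-0.082],"twist":[0,0,0],"grip":0.2},{"translation":[-0.001,-0.002,-0.082],"twist":[0,0,0],"grip":1},{"translation":[-0.001,-0.002,-0.082],"twist":[0,0,0],"grip":1},{"translation":[-0.001,-0.002,-0.082],"twist":[0,0,0],"grip":1},{"translation":[-0.001,-0.002,-0.082],"twist":[0,0,0],"grip":1},{"translation":[-0.001,-0.002,-0.082],"twist":[0,0,0],"grip":1},{"translation":[-0.001,-0.002,-0.082],"twist":[0,0,0],"grip":1}]'; python3 -c "
from h import *
st()"
```

```text
time_s: 24.62
position: [0.5428, 0.3226, 0.191]
eef_rot: [-179.9, -0.1, -6.9]
contact_force: [-3.0, -2.4, 16.1]
opening: 0.0219
24.6167 [0.5428 0.3226 0.191 ] [-1.7991e+02 -1.4000e-01 -6.9300e+00] F [-3.  -2.4 16.1] op 0.0219 q [ -23.    40.2  -14.4   98.6   13.7   42.7 -141.1]
```

```bash
python3 -m handwheel '[{"translation":[0,0,0.04],"twist":[0,0,0],"grip":1},{"translation":[0,0,0.08],"twist":[0,0,0],"grip":1},{"translation":[0,0,0.12],"twist":[0,0,0],"grip":1},{"translation":[0,0,0.16],"twist":[0,0,0],"grip":1},{"translation":[-0.007,-0.341,0.16],"twist":[0,0,14.4],"grip":1},{"translation":[-0.007,-0.341,0.16],"twist":[0,0,14.4],"grip":1},{"translation":[-0.007,-0.341,0.16],"twist":[0,0,14.4],"grip":1},{"translation":[-0.007,-0.341,0.16],"twist":[0,0,14.4],"grip":1},{"translation":[-0.007,-0.341,0.16],"twist":[0,0,14.4],"grip":1},{"translation":[-0.007,-0.341,0.16],"twist":[0,0,14.4],"grip":1},{"translation":[-0.007,-0.341,0.16],"twist":[0,0,14.4],"grip":1},{"translation":[-0.007,-0.341,0.16],"twist":[0,0,14.4],"grip":1},{"translation":[-0.007,-0.341,0.16],"twist":[0,0,14.4],"grip":1},{"translation":[-0.007,-0.341,0.16],"twist":[0,0,14.4],"grip":1},{"translation":[-0.007,-0.341,0.16],"twist":[0,0,14.4],"grip":1},{"translation":[-0.007,-0.341,0.12],"twist":[0,0,14.4],"grip":1},{"translation":[-0.007,-0.341,0.09],"twist":[0,0,14.4],"grip":1},{"translation":[-0.007,-0.341,0.09],"twist":[0,0,14.4],"grip":1}]'; python3 held.py
```

```text
time_s: 26.12
position: [0.5335, -0.0173, 0.2744]
eef_rot: [-179.9, 0.4, 7.6]
contact_force: [-1.8, -0.3, -3.0]
opening: 0.022
26.1167 [ 0.5335 -0.0173  0.2744] [-179.9     0.37    7.62] F [-1.8 -0.3 -3. ] op 0.022 q [ 10.4  25.1 -14.5 111.1   8.5  45.2 -91.2]
tcp unit [-0.0675  0.001 ]
```

```bash
python3 -m handwheel '[{"translation":[0.001,-0.001,-0.015],"twist":[0,0,0],"grip":1},{"translation":[0.001,-0.001,-0.022],"twist":[0,0,0],"grip":1},{"translation":[0.001,-0.001,-0.022],"twist":[0,0,0],"grip":1},{"translation":[0.02,0.0017,-0.022],"twist":[0,0,0],"grip":1},{"translation":[0.04,0.0044,-0.022],"twist":[0,0,0],"grip":1},{"translation":[0.057,0.0066,-0.022],"twist":[0,0,0],"grip":1},{"translation":[0.057,0.0066,-0.022],"twist":[0,0,0],"grip":1}]'; python3 held.py
```

```text
time_s: 26.7
position: [0.5944, -0.011, 0.2581]
eef_rot: [-180.0, -0.1, 7.6]
contact_force: [0.2, 1.2, -3.9]
opening: 0.0219
26.7 [ 0.5944 -0.011   0.2581] [-1.7997e+02 -1.2000e-01  7.5500e+00] F [ 0.2  1.2 -3.9] op 0.0219 q [  8.6  31.5 -13.6 103.1   9.7  46.5 -92.3]
tcp unit [-0.0063 -0.0007]
```

```bash
python3 -m handwheel '[{"translation":[-0.03,-0.004,0],"twist":[0,0,0],"grip":1},{"translation":[-0.056,-0.0074,0],"twist":[0,0,0],"grip":1},{"translation":[-0.056,-0.0074,-0.006],"twist":[0,0,0],"grip":1},{"translation":[-0.056,-0.0074,-0.006],"twist":[0,0,0],"grip":1},{"translation":[-0.056,-0.0074,-0.006],"twist":[0,0,0],"grip":1}]'; python3 held.py;  python3 - <<'E'
from h import *
im,d=cams.capture("side");cv2.imwrite("pics/s6.png",cv2.resize(im[150:270,220:360],None,fx=4,fy=4))
E
```

```text
time_s: 27.12
position: [0.5365, -0.0192, 0.2519]
eef_rot: [180.0, -0.1, 7.5]
contact_force: [-0.1, -0.6, -0.8]
opening: 0.0218
27.1167 [ 0.5365 -0.0192  0.2519] [ 1.7999e+02 -8.0000e-02  7.5100e+00] F [-0.1 -0.6 -0.8] op 0.0218 q [ 10.1  27.2 -13.9 111.5   9.4  42.3 -91.8]
tcp unit [-0.0648 -0.0013]
```

View pics/s6.png

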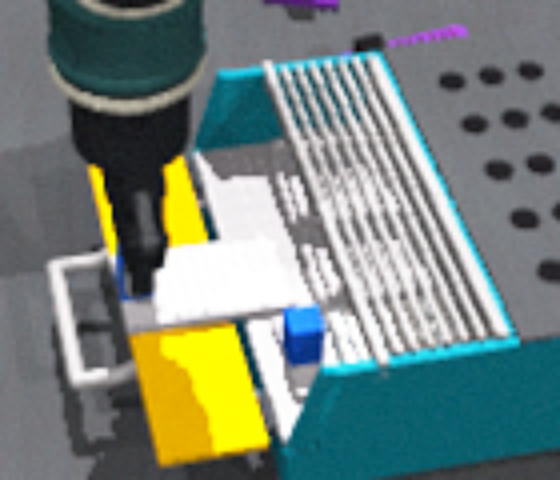

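The second cassette is level over the flap with its nose out of the slot, so I'll insert it at this lower height.

```bash
python3 -m handwheel '[{"translation":[0.02,0.0036,-0.001],"twist":[0,0,0],"grip":1},{"translation":[0.04,0.0063,-0.001],"twist":[0,0,0],"grip":1},{"translation":[0.06,0.0089,-0.001],"twist":[0,0,0],"grip":1},{"translation":[0.08,0.0115,-0.001],"twist":[0,0,0],"grip":1},{"translation":[0.092,0.0131,-0.001],"twist":[0,0,0],"grip":1},{"translation":[0.096,0.0136,-0.001],"twist":[0,0,0],"grip":1},{"translation":[0.096,0.0136,-0.001],"twist":[0,0,0],"grip":1}]'; python3 held.py
```

```text
time_s: 27.75
position: [0.6332, -0.0054, 0.2503]
eef_rot: [-180.0, -0.1, 7.5]
contact_force: [3.1, 0.7, 2.5]
opening: 0.0218
27.75 [ 0.6332 -0.0054  0.2503] [-1.7998e+02 -1.3000e-01  7.5200e+00] F [3.1 0.7 2.5] op 0.0218 q [  7.4  35.3 -13.2  97.4  10.2  48.3 -92.7]
tcp unit [ 0.0329 -0.0002]
```

```bash
python3 -m handwheel '[{"translation":[0.002,0.0003,0],"twist":[0,0,0],"grip":1},{"translation":[0.004,0.0005,0],"twist":[0,0,0],"grip":1},{"translation":[0.004,0.0005,0],"twist":[0,0,0],"grip":1}]'; python3 held.py
```

```text
time_s: 28.0
position: [0.6352, -0.0054, 0.25]
eef_rot: [-180.0, 0.1, 7.5]
contact_force: [-8.2, 0.2, 11.1]
opening: 0.0218
28.0 [ 0.6352 -0.0054  0.25  ] [-1.80e+02  1.20e-01  7.49e+00] F [-8.2  0.2 11.1] op 0.0218 q [  7.4  35.6 -13.2  97.   10.2  48.7 -92.7]
tcp unit [ 0.0348 -0.0005]
```

```bash
python3 -m handwheel '[{"translation":[-0.001,0,0.001],"twist":[0,0,0],"grip":0.45},{"translation":[-0.001,0,0.001],"twist":[0,0,0],"grip":0.45},{"translation":[-0.001,0,0.001],"twist":[0,0,0],"grip":0.45},{"translation":[-0.001,0,0.03],"twist":[0,0,0],"grip":0.45},{"translation":[-0.001,0,0.07],"twist":[0,0,0],"grip":0.45},{"translation":[-0.137,0.428,0.09],"twist":[0,0,10.1],"grip":0},{"translation":[-0.137,0.428,0.09],"twist":[0,0,10.1],"grip":0},{"translation":[-0.137,0.428,0.09],"twist":[0,0,10.1],"grip":0},{"translation":[-0.137,0.428,0.09],"twist":[0,0,10.1],"grip":0},{"translation":[-0.137,0.428,0.09],"twist":[0,0,10.1],"grip":0},{"translation":[-0.137,0.428,0.09],"twist":[0,0,10.1],"grip":0},{"translation":[-0.137,0.428,0.09],"twist":[0,0,10.1],"grip":0},{"translation":[-0.137,0.428,0.09],"twist":[0,0,10.1],"grip":0},{"translation":[-0.137,0.428,0.09],"twist":[0,0,10.1],"grip":0},{"translation":[-0.137,0.428,0.09],"twist":[0,0,10.1],"grip":0},{"translation":[-0.137,0.428,0.09],"twist":[0,0,10.1],"grip":0.1},{"translation":[-0.137,0.428,0.05],"twist":[0,0,10.1],"grip":0.1},{"translation":[-0.137,0.428,0.02],"twist":[0,0,10.1],"grip":0.1},{"translation":[-0.137,0.428,0.02],"twist":[0,0,10.1],"grip":0.1}]'; python3 - <<'E'
from h import *
st()
im,d=cams.capture("side");cv2.imwrite("pics/s7.png",cv2.resize(im[80:290,160:400],None,fx=2.5,fy=2.5))
P=cloud("side",d)
for M,a,C in blobs(im,(105,150,80),(130,255,255),15):
    p=P[M&(d>0)];m=np.median(p,0)
    if m[0]>.3 and m[1]<.6:print("blue",a,m.round(3))
E
```

```text
time_s: 29.58
position: [0.4975, 0.4216, 0.264]
eef_rot: [179.8, 0.4, 17.7]
contact_force: [-0.2, -1.8, -0.4]
opening: 0.0767
29.5833 [0.4975 0.4216 0.264 ] [179.82   0.42  17.66] F [-0.2 -1.8 -0.4] op 0.0767 q [ -28.6   36.9  -20.2   93.7   15.1   52.6 -126.8]
blue 65 [0.498 0.412 0.031]
blue 81 [ 0.63  -0.015  0.086]
blue 90 [ 0.64  -0.094  0.087]
```

View pics/s7.png

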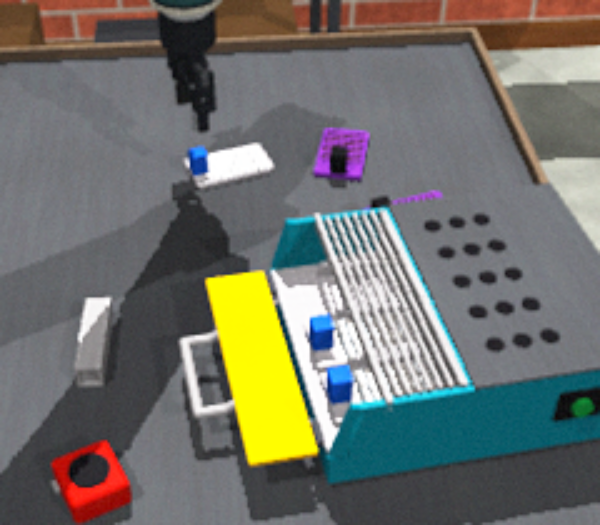

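Two fresh tabs now stand home in the middle and right bays, at (320,332) and (340,383). The third cassette has not moved and is directly below the gripper.

```bash
python3 -m handwheel '[{"translation":[0.001,0.002,-0.04],"twist":[0,0,0],"grip":0.2},{"translation":[0.001,0.002,-0.065],"twist":[0,0,0],"grip":0.2},{"translation":[0.001,0.002,-0.075],"twist":[0,0,0],"grip":0.2},{"translation":[0.001,0.002,-0.075],"twist":[0,0,0],"grip":0.2},{"translation":[0.001,0.002,-0.075],"twist":[0,0,0],"grip":1},{"translation":[0.001,0.002,-0.075],"twist":[0,0,0],"grip":1},{"translation":[0.001,0.002,-0.075],"twist":[0,0,0],"grip":1},{"translation":[0.001,0.002,-0.075],"twist":[0,0,0],"grip":1},{"translation":[0.001,0.002,-0.075],"twist":[0,0,0],"grip":1},{"translation":[0.001,0.002,-0.075],"twist":[0,0,0],"grip":1}]'; python3 -c "
from h import *
st()"
```

```text
time_s: 30.47
position: [0.5008, 0.4249, 0.1969]
eef_rot: [-180.0, -0.1, 17.6]
contact_force: [-1.7, -4.0, 17.2]
opening: 0.0216
30.4667 [0.5008 0.4249 0.1969] [-1.7996e+02 -1.5000e-01  1.7560e+01] F [-1.7 -4.  17.2] op 0.0216 q [ -29.8   42.3  -18.6   94.5   17.4   46.  -128.5]
```

```bash
python3 -m handwheel '[{"translation":[0,0,0.04],"twist":[0,0,0],"grip":1},{"translation":[0,0,0.08],"twist":[0,0,0],"grip":1},{"translation":[0,0,0.12],"twist":[0,0,0],"grip":1},{"translation":[0,0,0.16],"twist":[0,0,0],"grip":1},{"translation":[0.025,-0.363,0.16],"twist":[0,0,-10.1],"grip":1},{"translation":[0.025,-0.363,0.16],"twist":[0,0,-10.1],"grip":1},{"translation":[0.025,-0.363,0.16],"twist":[0,0,-10.1],"grip":1},{"translation":[0.025,-0.363,0.16],"twist":[0,0,-10.1],"grip":1},{"translation":[0.025,-0.363,0.16],"twist":[0,0,-10.1],"grip":1},{"translation":[0.025,-0.363,0.16],"twist":[0,0,-10.1],"grip":1},{"translation":[0.025,-0.363,0.16],"twist":[0,0,-10.1],"grip":1},{"translation":[0.025,-0.363,0.16],"twist":[0,0,-10.1],"grip":1},{"translation":[0.025,-0.363,0.16],"twist":[0,0,-10.1],"grip":1},{"translation":[0.025,-0.363,0.16],"twist":[0,0,-10.1],"grip":1},{"translation":[0.025,-0.363,0.16],"twist":[0,0,-10.1],"grip":1},{"translation":[0.025,-0.363,0.12],"twist":[0,0,-10.1],"grip":1},{"translation":[0.025,-0.363,0.09],"twist":[0,0,-10.1],"grip":1},{"translation":[0.025,-0.363,0.08],"twist":[0,0,-10.1],"grip":1},{"translation":[0.025,-0.363,0.08],"twist":[0,0,-10.1],"grip":1}]'; python3 held.py;  python3 - <<'E'
from h import *
im,d=cams.capture("side");cv2.imwrite("pics/s8.png",cv2.resize(im[130:260,210:360],None,fx=4,fy=4))
E
```

```text
time_s: 32.05
position: [0.5244, 0.0625, 0.273]
eef_rot: [-180.0, 0.2, 7.6]
contact_force: [-0.0, -0.9, -2.2]
opening: 0.0217
32.05 [0.5244 0.0625 0.273 ] [-179.96    0.22    7.58] F [-0.  -0.9 -2.2] op 0.0217 q [  1.5  24.6 -14.1 112.    8.3  44.5 -99.8]
tcp unit [-0.0661  0.0813]
```

View pics/s8.png

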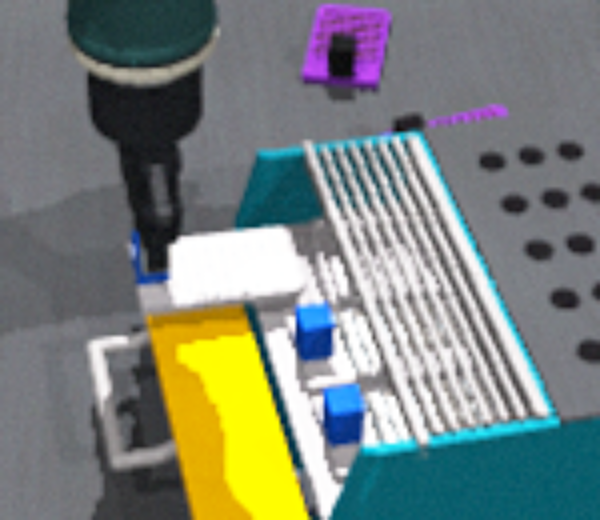

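Held level in front of the left bay. I'll lower it and check the height before sliding it in.

```bash
python3 -m handwheel '[{"translation":[0,-0.001,-0.01],"twist":[0,0,0],"grip":1},{"translation":[0,-0.001,-0.016],"twist":[0,0,0],"grip":1},{"translation":[0,-0.001,-0.016],"twist":[0,0,0],"grip":1},{"translation":[0,-0.001,-0.016],"twist":[0,0,0],"grip":1}]'; python3 held.py
```

```text
time_s: 32.43
position: [0.5252, 0.0606, 0.259]
eef_rot: [-180.0, -0.0, 7.5]
contact_force: [-0.5, 0.1, -1.3]
opening: 0.0216
32.4333 [0.5252 0.0606 0.259 ] [-1.80e+02 -1.00e-02  7.49e+00] F [-0.5  0.1 -1.3] op 0.0216 q [   1.4   25.9  -13.8  112.5    8.8   42.6 -100.1]
tcp unit [-0.0656  0.0794]
```

```bash
python3 -m handwheel '[{"translation":[0,0,-0.003],"twist":[0,0,0],"grip":1},{"translation":[0.02,0.0026,-0.003],"twist":[0,0,0],"grip":1},{"translation":[0.04,0.0053,-0.003],"twist":[0,0,0],"grip":1},{"translation":[0.06,0.0079,-0.003],"twist":[0,0,0],"grip":1},{"translation":[0.08,0.0105,-0.003],"twist":[0,0,0],"grip":1},{"translation":[0.093,0.0122,-0.003],"twist":[0,0,0],"grip":1},{"translation":[0.096,0.0126,-0.003],"twist":[0,0,0],"grip":1},{"translation":[0.096,0.0126,-0.003],"twist":[0,0,0],"grip":1}]'; python3 held.py
```

```text
time_s: 33.1
position: [0.6214, 0.0736, 0.2556]
eef_rot: [-180.0, -0.0, 7.5]
contact_force: [0.8, 1.9, -1.6]
opening: 0.0215
33.1 [0.6214 0.0736 0.2556] [-1.7997e+02 -3.0000e-02  7.5200e+00] F [ 0.8  1.9 -1.6] op 0.0215 q [ -0.   34.3 -12.9  98.4   9.6  48.4 -99.6]
tcp unit [0.0315 0.0797]
```

```bash
python3 -m handwheel '[{"translation":[0.002,0.0003,0],"twist":[0,0,0],"grip":1},{"translation":[0.004,0.0005,0],"twist":[0,0,0],"grip":1},{"translation":[0.006,0.0008,0],"twist":[0,0,0],"grip":1},{"translation":[0.006,0.0008,0],"twist":[0,0,0],"grip":1}]'; python3 held.py
```

```text
time_s: 33.43
position: [0.6255, 0.074, 0.2551]
eef_rot: [180.0, 0.3, 7.5]
contact_force: [-15.5, 1.3, 4.5]
opening: 0.0211
33.4333 [0.6255 0.074  0.2551] [179.99   0.29   7.53] F [-15.5   1.3   4.5] op 0.0211 q [ -0.1  34.7 -12.8  97.7   9.6  49.  -99.6]
tcp unit [0.0356 0.0795]
```

```bash
python3 -m handwheel '[{"translation":[-0.002,0,0.001],"twist":[0,0,0],"grip":0.45},{"translation":[-0.002,0,0.001],"twist":[0,0,0],"grip":0.45},{"translation":[-0.002,0,0.001],"twist":[0,0,0],"grip":0.45},{"translation":[-0.002,0,0.03],"twist":[0,0,0],"grip":0.45},{"translation":[-0.002,0,0.07],"twist":[0,0,0],"grip":0.45},{"translation":[-0.14,-0.101,0.09],"twist":[0,0,90],"grip":0.65},{"translation":[-0.14,-0.101,0.09],"twist":[0,0,90],"grip":0.65},{"translation":[-0.14,-0.101,0.09],"twist":[0,0,90],"grip":0.65},{"translation":[-0.14,-0.101,0.09],"twist":[0,0,90],"grip":0.65},{"translation":[-0.14,-0.101,0.09],"twist":[0,0,90],"grip":0.65},{"translation":[-0.14,-0.101,0.09],"twist":[0,0,90],"grip":0.65},{"translation":[-0.14,-0.101,0.09],"twist":[0,0,90],"grip":0.65},{"translation":[-0.14,-0.101,0.09],"twist":[0,0,90],"grip":0.65},{"translation":[-0.14,-0.101,0.09],"twist":[0,0,90],"grip":0.65},{"translation":[-0.14,-0.101,0.09],"twist":[0,0,90],"grip":0.65},{"translation":[-0.14,-0.101,0.09],"twist":[0,0,90],"grip":0.65},{"translation":[-0.14,-0.101,0.09],"twist":[0,0,90],"grip":0.65},{"translation":[-0.14,-0.101,0.09],"twist":[0,0,90],"grip":0.65},{"translation":[-0.14,-0.101,0.05],"twist":[0,0,90],"grip":0.65},{"translation":[-0.14,-0.101,0.05],"twist":[0,0,90],"grip":0.65}]'; python3 - <<'E'
from h import *
st()
O=np.array([.6006,-.0095]);y=np.radians(7.5);R=np.array([[np.cos(y),-np.sin(y)],[np.sin(y),np.cos(y)]])
for c in("side","top"):
    im,d=cams.capture(c);cv2.imwrite(f"pics/{c}9.png",im);P=cloud(c,d);U=(P[...,:2]-O)@R
    M=(abs(P[...,2]-.1)<.008)&(U[...,0]>.005)&(U[...,0]<.056)&(abs(U[...,1])<.13)
    n,l,S,_=cv2.connectedComponentsWithStats(M.astype(np.uint8))
    for i in range(1,n):
        if S[i,4]>5:
            u=U[l==i];print(c,"tab",S[i,4],u.min(0).round(4),u.max(0).round(4),np.median(P[l==i],0).round(4))
a=cv2.imread("pics/side9.png")[120:290,180:380];b=cv2.imread("pics/top9.png")[120:290,200:400]
cv2.imwrite("pics/c9.png",cv2.resize(np.hstack([a,b]),None,fx=2,fy=2,interpolation=cv2.INTER_CUBIC))
E
```

```text
time_s: 35.1
position: [0.4858, -0.0276, 0.3018]
eef_rot: [-179.7, -0.1, 97.5]
contact_force: [-3.2, 0.2, -2.0]
opening: 0.0298
35.1 [ 0.4858 -0.0276  0.3018] [-1.7974e+02 -6.0000e-02  9.7460e+01] F [-3.2  0.2 -2. ] op 0.0298 q [ 24.4  20.1 -29.  116.2  13.1  47.1  -4.7]
side tab 63 [0.0199 0.0653] [0.0435 0.093 ] [0.6216 0.07   0.0995]
side tab 74 [ 0.0201 -0.0124] [0.0439 0.0139] [ 0.6325 -0.0103  0.1   ]
side tab 80 [ 0.0201 -0.0918] [ 0.0441 -0.0668] [ 0.6422 -0.0866  0.0996]
top tab 63 [ 0.0177 -0.0895] [ 0.0419 -0.0662] [ 0.6402 -0.0831  0.0994]
top tab 65 [ 0.0176 -0.0103] [0.0418 0.0135] [ 0.6294 -0.0037  0.0998]
top tab 64 [0.0174 0.0696] [0.0416 0.0932] [0.6196 0.0757 0.0999]
```

View pics/c9.png

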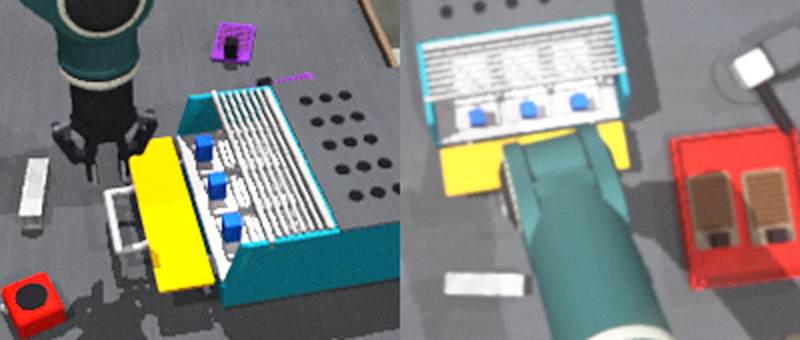

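All three fresh tabs stand in line and at the same height in the bays, and the clogged pair lies in the tray. Now I'll grip the bar to close the flap.

```bash
python3 -m handwheel '[{"translation":[0,0,-0.03],"twist":[0,0,0],"grip":0.65},{"translation":[0,0,-0.06],"twist":[0,0,0],"grip":0.65},{"translation":[0,0,-0.09],"twist":[0,0,0],"grip":0.65},{"translation":[0,0,-0.1],"twist":[0,0,0],"grip":0.65},{"translation":[0,0,-0.1],"twist":[0,0,0],"grip":0.65},{"translation":[0,0,-0.1],"twist":[0,0,0],"grip":1},{"translation":[0,0,-0.1],"twist":[0,0,0],"grip":1},{"translation":[0,0,-0.1],"twist":[0,0,0],"grip":1},{"translation":[0,0,-0.1],"twist":[0,0,0],"grip":1},{"translation":[0,0,-0.1],"twist":[0,0,0],"grip":1}]' 60; python3 - <<'E'
from h import *
st()
q=np.linspace(1.833,0,21);a=.262-q;x=.1176*np.sin(a)-.012*np.cos(a);z=.055+.1176*np.cos(a)+.012*np.sin(a)
for i in (0,10):
  for j in range(i,min(i+11,21)):print(round(q[j],2),round((x[j]-x[i])*.9914,3),round((x[j]-x[i])*.1305,3),round(z[j]-z[i],3))
E
```

```text
time_s: 36.03
position: [0.4863, -0.027, 0.2075]
eef_rot: [-179.9, 0.1, 97.5]
contact_force: [-14.5, 0.5, 11.4]
opening: 0.0098
36.0333 [ 0.4863 -0.027   0.2075] [-1.7988e+02  6.0000e-02  9.7470e+01] F [-14.5   0.5  11.4] op 0.0098 q [ 20.   29.3 -24.5 119.   20.4  35.8 -11. ]
1.83 0.0 0.0 0.0
1.74 -0.001 -0.0 0.011
1.65 -0.0 -0.0 0.022
1.56 0.001 0.0 0.032
1.47 0.003 0.0 0.043
1.37 0.007 0.001 0.053
1.28 0.011 0.001 0.063
1.19 0.016 0.002 0.073
1.1 0.022 0.003 0.082
1.01 0.029 0.004 0.09
0.92 0.036 0.005 0.098
0.92 0.0 0.0 0.0
0.82 0.008 0.001 0.007
0.73 0.017 0.002 0.013
0.64 0.026 0.003 0.019
0.55 0.036 0.005 0.023
0.46 0.046 0.006 0.027
0.37 0.056 0.007 0.03
0.27 0.067 0.009 0.031
0.18 0.078 0.01 0.032
0.09 0.088 0.012 0.032
0.0 0.099 0.013 0.031
```

```bash
python3 -m handwheel '[{"translation":[-0.001,0,0.006],"twist":[0,0,0],"grip":1},{"translation":[-0.001,0,0.011],"twist":[0,0,0],"grip":1},{"translation":[0,0,0.022],"twist":[0,0,0],"grip":1},{"translation":[0.001,0,0.032],"twist":[0,0,0],"grip":1},{"translation":[0.003,0,0.043],"twist":[0,0,0],"grip":1},{"translation":[0.007,0.001,0.053],"twist":[0,0,0],"grip":1},{"translation":[0.011,0.001,0.063],"twist":[0,0,0],"grip":1},{"translation":[0.016,0.002,0.073],"twist":[0,0,0],"grip":1},{"translation":[0.022,0.003,0.082],"twist":[0,0,0],"grip":1},{"translation":[0.029,0.004,0.09],"twist":[0,0,0],"grip":1},{"translation":[0.036,0.005,0.098],"twist":[0,0,0],"grip":1},{"translation":[0.036,0.005,0.098],"twist":[0,0,0],"grip":1}]'; python3 -c "
from h import *
st()"
```

```text
time_s: 37.03
position: [0.5206, -0.0223, 0.3064]
eef_rot: [-179.4, 0.1, 97.5]
contact_force: [-50.7, -4.7, 45.8]
opening: 0.0093
37.0333 [ 0.5206 -0.0223  0.3064] [-1.7943e+02  1.2000e-01  9.7460e+01] F [-50.7  -4.7  45.8] op 0.0093 q [ 22.6  23.  -28.6 111.3  14.4  49.7  -6.1]
```

Radial preload has built up (-51, +46 N), so I'll shift the path outward a few mm.

```bash
python3 -m handwheel '[{"translation":[-0.003,0,0.003],"twist":[0,0,0],"grip":1},{"translation":[-0.003,0,0.003],"twist":[0,0,0],"grip":1}]'; python3 -c "
from h import *
st()"
```

```text
time_s: 37.2
position: [0.52, -0.0223, 0.3092]
eef_rot: [179.9, 0.1, 97.5]
contact_force: [-5.1, -2.6, 8.1]
opening: 0.0091
37.2 [ 0.52   -0.0223  0.3092] [1.7987e+02 8.0000e-02 9.7470e+01] F [-5.1 -2.6  8.1] op 0.0091 q [ 22.9  22.5 -28.8 111.5  14.2  49.2  -5.9]
```

```bash
python3 -m handwheel '[{"translation":[0,0,0],"twist":[0,0,0],"grip":1},{"translation":[0,0,-0.004],"twist":[0,0,0],"grip":1},{"translation":[0,0,-0.008],"twist":[0,0,0],"grip":1},{"translation":[0,0,-0.011],"twist":[0,0,0],"grip":1},{"translation":[0,0,-0.011],"twist":[0,0,0],"grip":1}]' 20; python3 -c "
from h import *
st()"; python3 -m handwheel '[{"translation":[0,0,0.001],"twist":[0,0,0],"grip":1},{"translation":[0,0,0.001],"twist":[0,0,0],"grip":1},{"translation":[0,0,0.001],"twist":[0,0,0],"grip":1}]' 60
```

```text
time_s: 37.62
position: [0.5138, -0.0231, 0.2952]
eef_rot: [-178.8, 0.1, 97.4]
contact_force: [-78.7, -10.1, 56.5]
opening: 0.009
37.6167 [ 0.5138 -0.0231  0.2952] [-1.7876e+02  1.4000e-01  9.7420e+01] F [-78.7 -10.1  56.5] op 0.009 q [ 22.5  23.4 -28.3 112.5  14.8  48.8  -6.5]
time_s: 37.87
position: [0.5144, -0.023, 0.2968]
eef_rot: [-178.9, 0.1, 97.4]
contact_force: [-71.4, -9.2, 53.3]
opening: 0.0087
```

```bash
python3 -m handwheel '[{"translation":[0,0,0.005],"twist":[0,0,0],"grip":1},{"translation":[-0.002,0,0.007],"twist":[0,0,0],"grip":1},{"translation":[-0.003,0,0.007],"twist":[0,0,0],"grip":1},{"translation":[-0.003,0,0.007],"twist":[0,0,0],"grip":1}]' 60; python3 - <<'E'
from h import *
st()
im,d=cams.capture("side");cv2.imwrite("pics/s10.png",cv2.resize(im[130:270,200:360],None,fx=4,fy=4))
E
```

```text
time_s: 38.2
position: [0.517, -0.0226, 0.3055]
eef_rot: [179.9, 0.1, 97.5]
contact_force: [-4.7, -4.9, 1.3]
opening: 0.0093
38.2 [ 0.517  -0.0226  0.3055] [1.7994e+02 9.0000e-02 9.7450e+01] F [-4.7 -4.9  1.3] op 0.0093 q [ 22.9  22.6 -28.7 112.1  14.3  48.7  -6. ]
```

View pics/s10.png

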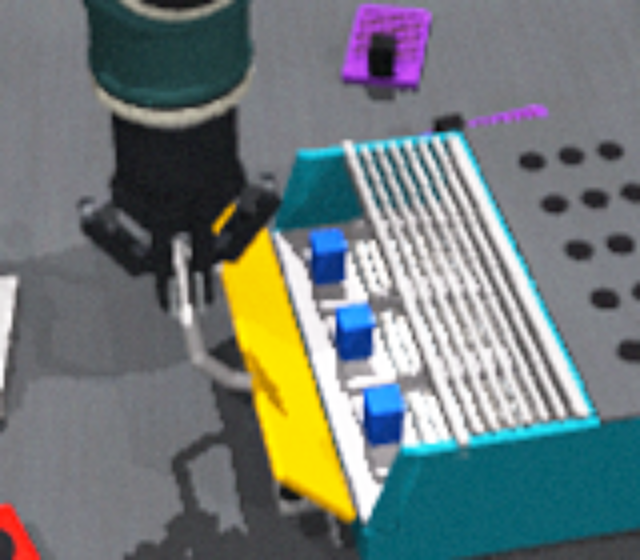

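The bar sits well inside the fingers and the flap is partly up. I'll continue along the arc.

```bash
python3 -m handwheel '[{"translation":[0.006,0.001,0.0055],"twist":[0,0,0],"grip":1},{"translation":[0.012,0.0016,0.0105],"twist":[0,0,0],"grip":1},{"translation":[0.021,0.0027,0.017],"twist":[0,0,0],"grip":1},{"translation":[0.030,0.004,0.022],"twist":[0,0,0],"grip":1},{"translation":[0.039,0.005,0.0265],"twist":[0,0,0],"grip":1},{"translation":[0.049,0.0065,0.030],"twist":[0,0,0],"grip":1},{"translation":[0.049,0.0065,0.030],"twist":[0,0,0],"grip":1}]' 60; python3 -c "
from h import *
st()"
```

```text
time_s: 38.83
position: [0.5675, -0.0159, 0.337]
eef_rot: [179.8, 0.1, 97.4]
contact_force: [-6.2, -6.3, 17.8]
opening: 0.0089
38.8333 [ 0.5675 -0.0159  0.337 ] [1.798e+02 9.000e-02 9.743e+01] F [-6.2 -6.3 17.8] op 0.0089 q [ 21.2  24.9 -28.6 103.8  14.4  54.8  -6.1]
```

```bash
python3 -m handwheel '[{"translation":[0.010,0.0013,0.003],"twist":[0,0,0],"grip":1},{"translation":[0.021,0.003,0.005],"twist":[0,0,0],"grip":1},{"translation":[0.032,0.0042,0.0055],"twist":[0,0,0],"grip":1},{"translation":[0.043,0.0056,0.005],"twist":[0,0,0],"grip":1},{"translation":[0.049,0.0064,0.0045],"twist":[0,0,0],"grip":1},{"translation":[0.052,0.0068,0.004],"twist":[0,0,0],"grip":1},{"translation":[0.053,0.007,0.004],"twist":[0,0,0],"grip":1},{"translation":[0.053,0.007,0.004],"twist":[0,0,0],"grip":1}]' 60; python3 -c "
from h import *
st()"
```

```text
time_s: 39.5
position: [0.6201, -0.0086, 0.3419]
eef_rot: [179.7, 0.1, 97.5]
contact_force: [-3.6, -1.5, 22.6]
opening: 0.0088
39.5 [ 0.6201 -0.0086  0.3419] [1.7969e+02 8.0000e-02 9.7470e+01] F [-3.6 -1.5 22.6] op 0.0088 q [ 18.6  29.5 -27.9  95.9  15.8  58.2  -7. ]
```

```bash
python3 -m handwheel '[{"translation":[0.001,0,0],"twist":[0,0,0],"grip":0.8},{"translation":[0.001,0,0],"twist":[0,0,0],"grip":0.6},{"translation":[0.001,0,0],"twist":[0,0,0],"grip":0.5},{"translation":[0.001,0,0],"twist":[0,0,0],"grip":0.5},{"translation":[0.001,0,0.03],"twist":[0,0,0],"grip":0.5},{"translation":[0.001,0,0.07],"twist":[0,0,0],"grip":0.5},{"translation":[0.001,0,0.1],"twist":[0,0,0],"grip":0.5},{"translation":[-0.15,-0.25,0.1],"twist":[0,0,0],"grip":0.5},{"translation":[-0.15,-0.25,0.1],"twist":[0,0,0],"grip":0.5},{"translation":[-0.15,-0.25,0.1],"twist":[0,0,0],"grip":0.5},{"translation":[-0.15,-0.25,0.1],"twist":[0,0,0],"grip":0.5},{"translation":[-0.15,-0.25,0.1],"twist":[0,0,0],"grip":0.5},{"translation":[-0.15,-0.25,0.1],"twist":[0,0,0],"grip":0.5},{"translation":[-0.15,-0.25,0.1],"twist":[0,0,0],"grip":0.5},{"translation":[-0.15,-0.25,0.1],"twist":[0,0,0],"grip":0.5},{"translation":[-0.15,-0.25,0.1],"twist":[0,0,0],"grip":0.5}]' 60; python3 - <<'E'
from h import *
st()
R={}
for c in("side","top"):
    im,d=cams.capture(c);cv2.imwrite(f"pics/{c}11.png",im);P=cloud(c,d)
    M=(P[...,2]>.165)&(P[...,2]<.19)&(abs(P[...,0]-.6)<.08)&(abs(P[...,1]+.01)<.08)
    if M.sum()>5:print(c,"bar",M.sum(),np.median(P[M],0).round(4))
a=cv2.imread("pics/side11.png")[90:384,150:430];b=cv2.imread("pics/top11.png")[60:354,150:430]
cv2.imwrite("pics/c11.png",cv2.resize(np.hstack([a,b]),None,fx=1.42,fy=1.42,interpolation=cv2.INTER_CUBIC))
E
```

```text
time_s: 40.83
position: [0.4678, -0.2605, 0.438]
eef_rot: [-180.0, 0.0, 97.3]
contact_force: [0.4, 0.8, -0.8]
opening: 0.0423
40.8333 [ 0.4678 -0.2605  0.438 ] [-1.7998e+02  3.0000e-02  9.7250e+01] F [ 0.4  0.8 -0.8] op 0.0423 q [ 46.   14.3 -23.7 102.4   6.3  64.6  27.4]
side bar 158 [ 0.6201 -0.0145  0.1768]
top bar 179 [ 0.6166 -0.0044  0.176 ]
```

View pics/c11.png

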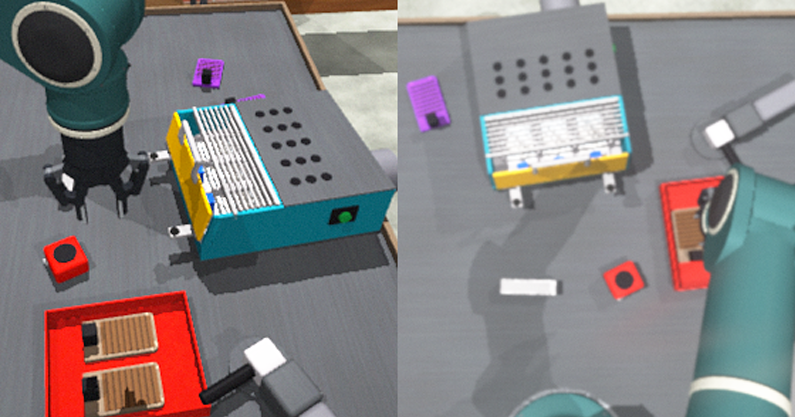

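The flap is shut, with the bar back at its starting position. The cassettes are in the bays and the tray, and the bystanders are untouched.

```bash
python3 -c "
from station import bot
print(bot.hand_in())"
```

```text
the job is handed in; nothing more can be done
None
```

I changed the filters and handed the job in at about 41 s of simulated time. No verdict came back.

**What I did**
- **Flap opening:** I lowered it gently onto its stop brackets. The camera showed it level at 58 mm.
- **Clogged cassettes:** there were two, in the left and middle bays; the right bay was empty. Both now lie flat in the tray, tab up.
- **Fresh cassettes:** all three were pushed in until I felt the back stop. The tabs measured about 30–32 mm into the unit, in line and equally high.
- **Flap closing:** I swung it back up by its bar without letting go.

**Last checks**
- **Flap shut:** the bar was back where it started (x about 0.62, z 0.176–0.177).
- **Clearance:** the gripper is clear of everything, with almost no force on it.
- **Bystanders:** the tape measure, tube offcut and grinder looked unmoved by eye; I did not measure them again.

**What did not go smoothly**
- **Middle bay:** the cassette first went in too high, so I backed it out and inserted it lower.
- **Flap closing:** the wrist force rose to about 97 N, still under the 120 N limit, when I tried to slide the grip lower on the bar. I then eased it off.

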